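# Clamp a model car body in the gluing jig

## Robot

A 6-joint arm with a two-finger parallel gripper is mounted at the origin on the work surface. World frame = base frame: x ahead of the robot, y to its left, z up, the work surface at z = 0. Lengths are in m, angles in rad, forces in N, time in s.
With the tool pointing down it reaches from about 0.375 to 0.925 m from the base axis. Payload 5.7 kg.
Tool frame: the origin (TCP) lies midway between the tips of the shut fingers; the grasp point (between the pads) lies 19 mm behind it (ctrl.grip_point_offset is the distance from the TCP to the grasp point, in m); y points along the fingers, z is the direction in which the jaws open and shut, and the axes are right-handed (so a half turn about y gives the same grasp; the last joint's range is limited). The gripper opens to 88 mm and grips with 3 to 60 N. Pads are 20 mm wide; open, the fingers measure 115 mm over their backs; the gripper's body (75 mm by 178 mm) begins 61 mm behind the grasp point.
Start: joints at [-1.216, 0.359, 1.51, -0, 1.272, -0.115], TCP at [0.272, -0.535, 0.223] pointing down, gripper open.
Joint ranges: [-2.97, 2.97], [-1.01, 2.36], [0.21, 2.38], [-0.96, 4.11], [0.2, 2.71], [-2.98, 2.98]. Speed limits (rad/s): [2.39, 2.39, 3.14, 3.14, 3.14, 3.14].

## Interface

Orientations are given as a 3x3 rotation matrix whose columns are the frame's x, y, z axes.
In Python, from rig import ctrl, imaging, order gives the robot as it stands.
- The arm moves only by the tool play_rows, never from a script. Its argument "plan" is a list of rows, each a list of 5 numbers: the shift along the tool's x, y, z in cm, then the turn about the tool's y in rad, then the opening, from 0 (shut) to 1 (fully open). A call has 1 to 5 rows; each row is the pose to reach, as a shift and turn from the pose measured when the call began, along the tool's axes at that moment; what a row does not reach only later rows make up. A row lasts 1/10 s, in which the tool goes at most 50 mm and 8.59 degrees, less where a joint would pass 70% of its speed; a pose out of reach is approached as far as the arm can. A call with a gripper value outside its range is refused whole. The fingers move at their own pace and stop on an object; "squeeze" is the grip in N (left out, the last holds). Time passes only in rows, so rows that repeat a pose let the fingers close. It gives the time, the measured TCP pose, the force and the opening at its end, in the units of the state.
- ctrl.read_state(): the state, without advancing time (a new reading comes with each control period).
- imaging.grab_frame(name): name is "scene" or "top" or "wrist"; returns a dict with "image" (480x640x3 uint8, red, green, blue), "fovy" (degrees; the focal length in pixels is half the picture's height over the tangent of half this angle, whatever the lens; pixels are square), "cx", "cy" (the principal point, pixels), "eye" and "rotation" of the camera in the world. Camera axes: x right, y down, z forward; pixel columns grow to the right and rows downward; lengths in m; the calibration is good to about 2 mm. A picture is of the moment at which its call begins. There is no depth.
- order.hand_in(): hands the job in, once; it reports no verdict.
The state is a dict: "time": time; "joint_positions": joint angles; "joint_velocities": joint speeds; "effort": joint torques, N m; "tool_pos": TCP position; "tcp_rot": TCP orientation; "ft_force": force on the tool from outside, world axes, zero at the start; "moment": the same for the moment, N m; "opening": opening from 0.0 (shut) to 1.0 (fully open).
Only numpy, scipy, OpenCV 4.12 (cv2) and the standard library are available. Lean on these libraries where they do the work, as an engineer would, in place of code of your own. Each camera call takes 0.05 s, during which the arm holds its last target.

## Task

Put the orange model car body on the jig's bed, bonnet first, and slide it between the rails gently home against the red stop. Then wind the red crank knob clockwise until the rubber pad meets the bonnet, snug it by feel to about 60 N on the bonnet (it cracks above 110 N), and let go, leaving the other things on the bench alone.

Things in the scene. Friction and masses are not known exactly. Their poses are not given: they have to be found in the camera images.
- shell: Loose rigid orange model car body, white stripe, 170 long (x) x 56 wide (y) x 46 high, about 0.2 kg. Origin: centre of its flat underside, z up, +x to the bonnet (long low end, yellow headlamps). Flat bonnet 24 high from x = -5 to the nose at +85; straight-sided cabin, dark windows, 56 wide, from x = -74 to -6. Starts on the bench left or right of the jig, nose roughly away from the robot.
- shell_cabin (a point): Place to grip the car body across its 56 wide sides: in the cabin at x = -40, y = 0, z = 26 of the body. Gripped here the hand stays clear of the clamp's crank when the bonnet is under the pad.
- clamp: Fixed jig. Origin on the bench under the screw's vertical axis, z up; +x runs from the open loading end towards the stop. Aluminium bed 96 wide (y), top face at z = 14, from x = -160 to +60. Blue column behind the stop; blue overarm from x = -18 to +62, z = 87 to 109, carries the screw.
- home (a point): Point on the jig's bed, x = -60, y = 0, z = 14 of the jig, its axes the jig's: where the car body's origin lies when fully home, its nose on the stop and its +x along the jig's +x.
- lead_in (a point): Mid of the mouth of the rails, on the bed, x = -40, y = 0, z = 14 of the jig. Two rails 12 high stand on the bed, 60 apart inside (2 to spare each side of the car body) from x = -18 to +27 of the jig, with flared lead-ins from x = -40, about 81 apart inside at their mouth.
- stop: Red stop block across the end of the rails, fixed to the jig, 58 wide, top at z = 34. Its origin is the jig's origin; its face towards the loading end is at x = +25. It breaks off if rammed with more than 40 N.
- ram: Screw spindle with black rubber pad, 24 across. Origin on the screw axis under the crank hub, 138 above the bench at crank 0; goes down 3.18 per rad (20 per turn), the crank with it. Pad face 80 to 86 below it: the nose's setting differs each time and is unmeasured, so feel for the touch. Then the pad is sprung, 20 N per mm (60 N per rad). Self-locking: force stays when let go.
- crank (a joint): Crank angle in rad, 0 to 9, growing as it is wound clockwise seen from above (pad goes down). At 0 the arm points along the jig's +y, at 1.57 along its +x. Starts between 0.8 and 2.8. Free turning takes about 0.30 N m (9 N at the knob, along its circle); each 10 N on the pad adds 0.032 N m (0.94 N at the knob), felt as the hand stops too; 60 N: about 6 N more than free.
- crank_knob (a point): Middle of the red crank knob: an upright cylinder 18 across, 46 high, that spins freely on its pin, so it can be held firmly while carried round. The point is on the knob's axis, 23 below its top, 34 from the screw axis, 33 above the ram's origin.
- parts_tray: Blue open parts tray, 150 x 100 x 35, four compartments; origin under its centre. Bystander: it stands on the other side of the jig from the car body.
- paint_a: Paint jar, 38 across, 50 high, origin under its centre. Bystander.
- paint_b: Paint jar, 38 across, 50 high, origin under its centre. Bystander.
- glue: White glue bottle, 42 across, 90 high, origin under its centre. Bystander.
- driver: Screwdriver, yellow handle, 150 long, lying flat. Bystander.
- brush: Brush, 160 long, lying flat. Bystander.
- spray: Aluminium spray can, 52 across, 150 high, origin under its centre. Bystander.
Not all that is in view belongs to the job. Of the things like the shell, leave any that is blue or pink; of the rest the smaller one is meant.

How it is judged:
On the way, in this order (a step that is already met when the one before it is completed fails the run):
1. the car body lies home against the stop, before the pad presses on it (x of shell in the frame of clamp between -0.063 and -0.055 m and y of shell in the frame of clamp between -0.004 and 0.004 m and z of shell in the frame of clamp below 0.017 m and angle between the x axis of shell and the x axis of clamp, either way round below 0.06 rad and angle between shell's own z axis and vertical below 0.06 rad and contact force between ram and shell below 0.5 N), for 0.2 s.
2. the pad is snug on the bonnet (contact force between ram and shell above 35 N), for 0.2 s.
At the end, for the whole second after the job is handed in: The car body lies flat on the bed between the rails, its nose within 3 mm of the stop, and the pad presses on its bonnet with 35 to 85 N; body and crank are at rest and let go (x of shell in the frame of clamp between -0.063 and -0.055 m and y of shell in the frame of clamp between -0.004 and 0.004 m and z of shell in the frame of clamp below 0.017 m and angle between the x axis of shell and the x axis of clamp, either way round below 0.06 rad and angle between shell's own z axis and vertical below 0.06 rad and contact force between ram and shell between 35 and 85 N and linear speed of shell below 0.01 m/s and velocity of joint crank between -0.05 and 0.05 rad/s); the robot touches nothing.
It fails at once if the bonnet is pressed with more than 110 N by the clamp (contact force between ram and shell above 110 N).
It fails at once if the car body rams the stop with more than 40 N (contact force between stop and shell above 40 N).
It fails at once if a bystander (tray, paint jar, glue, spray can, screwdriver, brush) is pushed more than 25 mm (distance of any of parts_tray, paint_a, paint_b, glue, driver, brush, spray from where it was at the start of the episode above 0.025 m).
It also fails if it takes over 72 s, if anything falls off the work surface, if the arm or the gripper's body presses on something with over 40 N, if the wrist force passes 120 N, or if a joint passes its speed limit or range.

## Working session

There is one attempt and no reset: what is moved stays moved. The work goes in short steps, Python scripts to look and compute and a tool call to move; the robot and the scene stay as the last step left them, time stands still between calls to the robot, and variables do not carry over. Pictures are saved under pics/ and viewed, and the job is handed in when it is done.

Besides the shell and the picture viewer there is one more tool, called after ">>>" in YAML: its name, and indented under it one key for each argument. play_rows: Moves the arm, as the interface text tells. Its arguments: {"type":"object","properties":{"plan":{"type":"array","items":{"type":"array","items":{"type":"number"}}},"squeeze":{"type":"number"}},"required":["plan"]}

```bash
ls; mkdir -p pics
python3 - <<'E'
from rig import ctrl, imaging, order
import cv2
print(ctrl.read_state(), ctrl.grip_point_offset)
for n in ["scene","top","wrist"]:
    f=imaging.grab_frame(n); cv2.imwrite(f"pics/{n}0.png",f["image"][:,:,::-1]); print(n,f["fovy"],f["cx"],f["cy"],f["eye"],f["rotation"])
E
```

```text
pics
{'time': 0.0, 'joint_positions': array([-1.21610237e+00,  3.59499598e-01,  1.51143054e+00,  6.40826838e-08,
        1.27246997e+00, -1.15053528e-01]), 'joint_velocities': array([-0.00123504,  0.00151616, -0.00014213, -0.00035434,  0.00028117,
        0.00024782]), 'effort': array([-1.58647239e-03, -5.15391183e+01, -2.70738584e+01,  6.72629289e-02,
        3.50219908e-02, -1.21411240e-04]), 'tool_pos': array([ 0.2713763 , -0.53435662,  0.22181352]), 'tcp_rot': array([[-8.91682694e-01, -6.27679751e-04,  4.52660556e-01],
       [-4.52660944e-01,  1.69497255e-03, -8.91681107e-01],
       [-2.07557040e-04, -9.99998367e-01, -1.79550379e-03]]), 'ft_force': array([ 0.56881601,  0.33228843, -0.50461195]), 'moment': array([-0.01269616, -0.00530861, -0.03814734]), 'opening': 0.9965065178146923} 0.0187
scene 52.7918463982143 322.9065217640643 241.41710133039666 [ 1.13445152 -0.16937312  0.90690646] [[ 0.23220556  0.75423853 -0.61417002]
 [ 0.97255835 -0.18946582  0.13502944]
 [-0.01451982 -0.62867077 -0.777536  ]]
top 43.91787993751041 315.8613859523625 236.00523112519033 [ 0.22850417 -0.02975773  1.70803754] [[ 0.00983639 -0.98350764  0.18059889]
 [-0.99984873 -0.0070828   0.01588552]
 [-0.01434438 -0.18072783 -0.98342854]]
wrist 60.05824803986589 325.25041608399846 234.75862851817803 [ 0.34719275 -0.49555435  0.38519603] [[ 4.53071321e-01 -8.48652736e-01 -2.72974196e-01]
 [-8.91474185e-01 -4.31443671e-01 -1.38311737e-01]
 [-3.94355052e-04  3.06014530e-01 -9.52026760e-01]]
```

View pics/scene0.png

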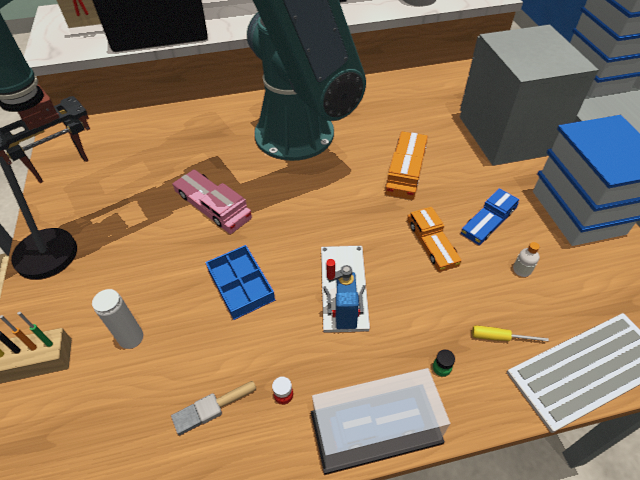

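View pics/top0.png

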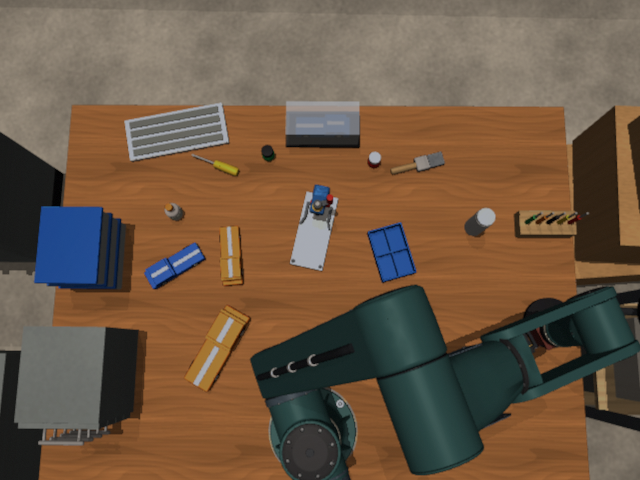

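View pics/wrist0.png

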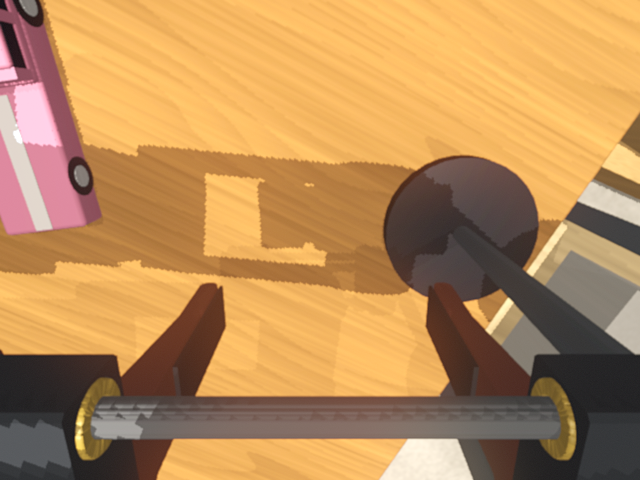

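Candidates: the small orange car at scene (433,240) / top (230,255), the large orange car at scene (407,162) / top (218,347), the blue car at scene (490,216) and the pink car at scene (212,200). Blue and pink are excluded, so I choose the smaller orange one at scene (433,240). A close crop follows to check it.

```bash
cat > h.py <<'E'
import numpy as np, cv2
def foc(f): return 240/np.tan(np.radians(f["fovy"])/2)
def ray(f,u,v):
    d=np.array([(u-f["cx"])/foc(f),(v-f["cy"])/foc(f),1.0]); d=np.array(f["rotation"])@d
    return np.array(f["eye"]),d/np.linalg.norm(d)
def plane(f,u,v,z):
    e,d=ray(f,u,v); return e+d*(z-e[2])/d[2]
def proj(f,p):
    q=np.array(f["rotation"]).T@(np.array(p)-np.array(f["eye"])); return foc(f)*q[:2]/q[2]+[f["cx"],f["cy"]]
def tri(fa,a,fb,b):
    e1,d1=ray(fa,*a); e2,d2=ray(fb,*b)
    M=np.stack([d1,-d2],1); s=np.linalg.lstsq(M,e2-e1,rcond=None)[0]
    p,q=e1+s[0]*d1,e2+s[1]*d2
    return (p+q)/2, np.linalg.norm(p-q)
E
python3 - <<'E'
import sys; sys.path.insert(0,'.')
from rig import imaging
import pickle,cv2,numpy as np
F={n:imaging.grab_frame(n) for n in ["scene","top"]}
pickle.dump(F,open("F0.pkl","wb"))
def crop(n,x0,y0,w,h,s,out):
    c=F[n]["image"][y0:y0+h,x0:x0+w,::-1]; cv2.imwrite(out,cv2.resize(c,None,fx=s,fy=s,interpolation=cv2.INTER_CUBIC))
crop("scene",300,190,180,150,4,"pics/cs.png")
crop("top",200,170,160,120,5,"pics/ct.png")
E
```

```text
(no output)
```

View pics/cs.png

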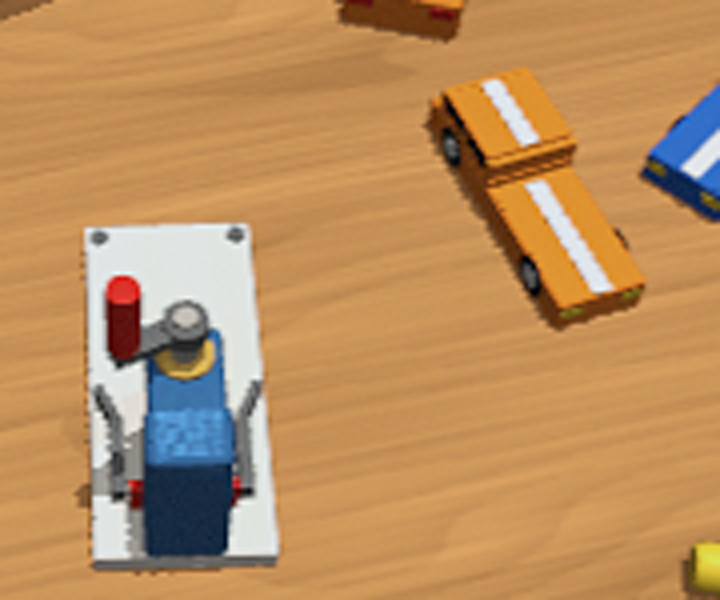

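View pics/ct.png

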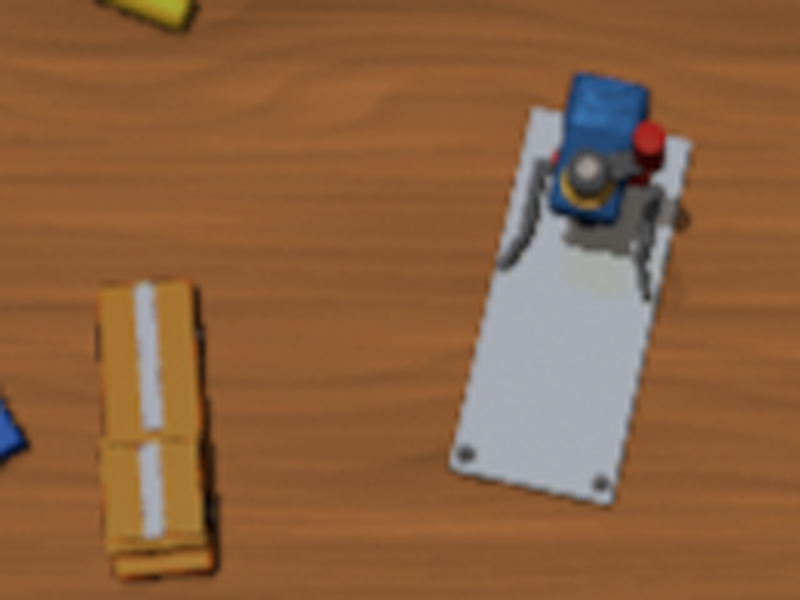

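The crop confirms it. The small car is orange with a white stripe, and its yellow headlamps at scene (440-458,262) point away from the robot. It is about 0.17 m long in the top view. The crank arm points towards the robot's right, with the knob at scene (330,268).

Run:
```python
from h import *; import pickle
F=pickle.load(open("F0.pkl","rb")); S,T=F["scene"],F["top"]
s=lambda u,v:(300+u/4-.375,190+v/4-.375); t=lambda u,v:(200+u/5-.4,170+v/5-.4)
pts=dict(bonF=((600,291),(145,284)),bonB=((537,181),(152,430)),roofF=((528,143),(150,444)),roofB=((492,82),(152,535)),
 jNL=((247,224),(450,468)),jNR=((84,227),(610,502)),jFR=((95,560),(690,143)),jFL=((278,555),(533,107)),
 hub=((187,313),(589,168)),knobtop=((124,286),(649,136)))
P={}
for k,(a,b) in pts.items():
    p,e=tri(S,s(*a),T,t(*b)); P[k]=p; print(k,p.round(4),round(e*1000,1))
d=lambda a,b:np.linalg.norm((P[a]-P[b])[:2])
print('jig len',d('jNL','jFL'),d('jNR','jFR'),'wid',d('jNL','jNR'),d('jFL','jFR'))
v=(P['jFL']-P['jNL']+P['jFR']-P['jNR']);print('yaw',np.arctan2(v[1],v[0]))
v=P['bonF']-P['roofB'];print('shell yaw',np.arctan2(v[1],v[0]),np.linalg.norm(v[:2]))
print('knob r',d('hub','knobtop'))
```

```text
bonF [0.5644 0.2496 0.0213] 1.9
bonB [0.4795 0.2438 0.0212] 1.0
roofF [0.4678 0.2401 0.0437] 1.1
roofB [0.4162 0.2373 0.0429] 0.9
jNL [0.4602 0.0722 0.0094] 0.7
jNR [ 0.4408 -0.0212  0.0116] 2.9
jFR [ 0.6541 -0.0661  0.007 ] 2.1
jFL [0.675  0.0267 0.0085] 1.6
hub [ 0.6061 -0.0077  0.1425] 0.0
knobtop [ 0.6134 -0.0404  0.1846] 1.2
jig len 0.21951142565679727 0.2179938598564435 wid 0.0953780491108857 0.09509300616704984
yaw -0.20799082415354442
shell yaw 0.08305920566420535 0.14867745127345203
knob r 0.03343179729396029
```

Jig checks: length 219 mm (should be 220), width 95 mm (96), and the bed-corner origin agrees with the hub within 1 mm. Crank angle is about 2.7 and the knob top is at 0.185 m. The car is at yaw 0.08. I'll move over the car for a wrist look, with the camera on the robot side.

```bash
cat > to.py <<'E'
import sys; from rig import ctrl; import numpy as np
# usage: x y z yaw(of tool z)
x,y,z,a=map(float,sys.argv[1:5]); s=ctrl.read_state(); R=np.array(s["tcp_rot"]); p=np.array(s["tool_pos"])
d=R.T@(np.array([x,y,z])-p)*100; cur=np.arctan2(R[1,2],R[0,2])
print("t",round(s["time"],2),"pos",p.round(4),"yaw",cur.round(4),"open",round(s["opening"],3),"F",np.round(s["ft_force"],2),"tilt",np.round(R[2],4)); print("delta",d.round(2),"turn",round(-(a-cur),3),"q",np.round(s["joint_positions"],2))
E
python3 to.py 0.5 -0.1 0.3 1.654
```

```text
t 0.25 pos [ 0.2715 -0.5347  0.2222] yaw -1.101 open 1.003 F [-0.48  0.52 -0.25] tilt [-1.e-04 -1.e+00 -9.e-04]
delta [-40.05  -7.75 -28.42] turn -2.755 q [-1.22  0.36  1.51  0.    1.27 -0.12]
```

>>> play_rows:
  plan:
    - [0,-5,0,0,1]
    - [-10,-7.5,-7,-0.1,1]
    - [-17,-8,-12,-0.25,1]
    - [-22,-8,-15.5,-0.4,1]
    - [-26,-8,-18.5,-0.55,1]

```text
time: 0.75
tool_pos: [0.3646, -0.3578, 0.2959]
tcp_rot: [[-0.519, 0.0, 0.855], [-0.855, 0.0, -0.519], [-0.0, -1.0, 0.0]]
ft_force: [0.6, -1.0, -0.1]
opening: 1.0
```

```bash
python3 to.py 0.5 0.0 0.3 1.654;python3 to.py 0.43 0.24 0.26 1.654
```

```text
t 0.75 pos [ 0.3646 -0.3578  0.2959] yaw -0.5457 open 1.0 F [ 0.58 -1.   -0.13] tilt [-5.e-04 -1.e+00  2.e-04]
delta [-37.61  -0.39  -7.  ] turn -2.2 q [-0.91  0.17  1.59  0.    1.38 -0.37]
t 0.75 pos [ 0.3646 -0.3578  0.2959] yaw -0.5457 open 1.0 F [ 0.58 -1.   -0.13] tilt [-5.e-04 -1.e+00  2.e-04]
delta [-54.49   3.62 -25.44] turn -2.2 q [-0.91  0.17  1.59  0.    1.38 -0.37]
```

>>> play_rows:
  plan:
    - [-4.5,0,-1,-0.15,1]
    - [-9,0,-2,-0.3,1]
    - [-13.5,0,-3,-0.45,1]
    - [-18,0,-4,-0.6,1]
    - [-22,0,-5,-0.75,1]

```text
time: 1.25
tool_pos: [0.4363, -0.1417, 0.2962]
tcp_rot: [[0.204, 0.001, 0.979], [-0.979, 0.0, 0.204], [-0.0, -1.0, 0.001]]
ft_force: [0.5, -0.3, 0.5]
opening: 1.0
```

```bash
python3 to.py 0.45 0.2 0.28 1.654
```

```text
t 1.25 pos [ 0.4363 -0.1417  0.2962] yaw 0.2055 open 1.0 F [ 0.45 -0.28  0.48] tilt [-2.e-04 -1.e+00  9.e-04]
delta [-33.17   1.63   8.31] turn -1.449 q [-0.47  0.08  1.69  0.    1.37 -0.67]
```

>>> play_rows:
  plan:
    - [-4.5,0,1,-0.15,1]
    - [-9,0,2,-0.3,1]
    - [-13.5,0,3,-0.45,1]
    - [-18,0,4,-0.6,1]
    - [-22,0,5,-0.75,1]

```text
time: 1.75
tool_pos: [0.4398, 0.086, 0.2964]
tcp_rot: [[0.817, 0.001, 0.577], [-0.577, 0.001, 0.817], [0.001, -1.0, 0.001]]
ft_force: [1.3, -1.1, -0.0]
opening: 1.006
```

```bash
python3 to.py 0.44 0.24 0.28 1.654
```

```text
t 1.75 pos [0.4398 0.086  0.2964] yaw 0.9556 open 1.006 F [ 1.26 -1.1  -0.04] tilt [ 6.0e-04 -1.0e+00  1.2e-03]
delta [-8.87  1.65 12.58] turn -0.698 q [ 0.04  0.07  1.71  0.    1.36 -0.92]
```

>>> play_rows:
  plan:
    - [-2,0,3,-0.15,1]
    - [-4,1,6,-0.3,1]
    - [-6,1.6,9,-0.45,1]
    - [-8,1.6,11.5,-0.6,1]
    - [-8.9,1.6,12.6,-0.7,1]

```text
time: 2.25
tool_pos: [0.4393, 0.2428, 0.2801]
tcp_rot: [[0.996, 0.001, -0.092], [0.092, 0.001, 0.996], [0.001, -1.0, 0.001]]
ft_force: [0.3, -0.0, 0.6]
opening: 0.998
```

```bash
python3 to.py 0.44 0.24 0.28 1.654
python3 - <<'E'
from rig import imaging
import cv2,pickle
f=imaging.grab_frame("wrist"); pickle.dump(f,open("W1.pkl","wb")); cv2.imwrite("pics/w1.png",f["image"][:,:,::-1])
E
```

```text
t 2.25 pos [0.4393 0.2428 0.2801] yaw 1.6633 open 0.998 F [ 0.28 -0.03  0.64] tilt [ 7.0e-04 -1.0e+00  1.2e-03]
delta [ 0.04  0.01 -0.28] turn 0.009 q [ 0.37  0.16  1.64  0.    1.34 -1.3 ]
```

View pics/w1.png

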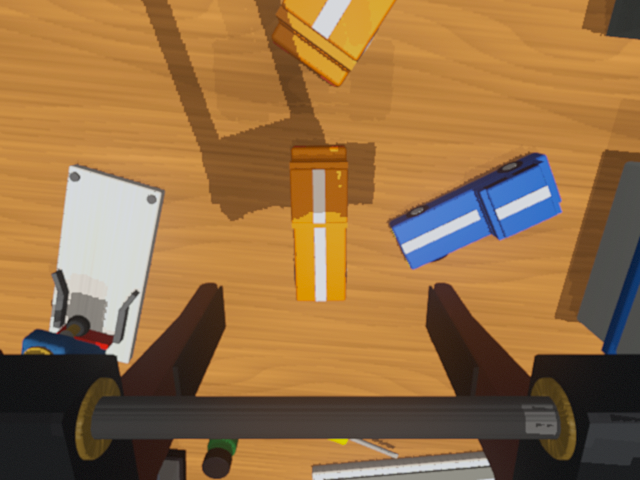

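The wrist view shows the small orange car straight ahead, nose at (320,300) and rear at (319,148). The jig is on the left at (60-160,165-360) and the blue car on the right.

Run:
```python
import cv2,pickle
f=pickle.load(open("W1.pkl","rb")); c=f["image"][135:315,270:370,::-1]; cv2.imwrite("pics/w1c.png",cv2.resize(c,None,fx=3.3,fy=3.3,interpolation=cv2.INTER_CUBIC))
c=f["image"][155:385,15:215,::-1]; cv2.imwrite("pics/w1j.png",cv2.resize(c,None,fx=2.5,fy=2.5,interpolation=cv2.INTER_CUBIC))
```

```text
(no output)
```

View pics/w1c.png

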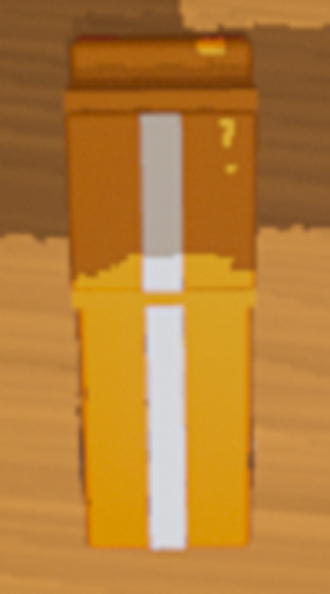

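View pics/w1j.png

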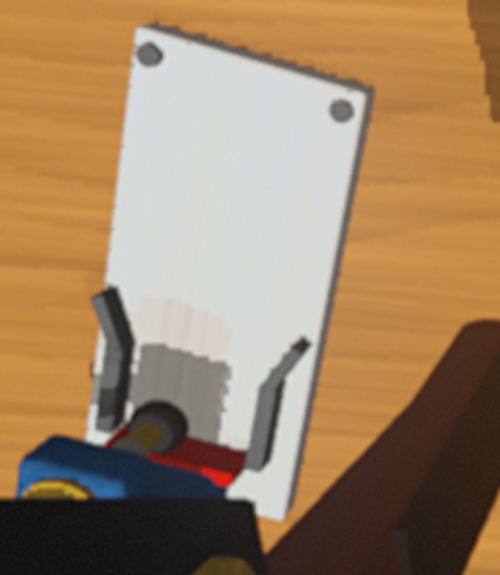

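Run:
```python
from h import *; import pickle
F=pickle.load(open("F0.pkl","rb")); S,T=F["scene"],F["top"]; W=pickle.load(open("W1.pkl","rb"))
w=lambda u,v:(270+u/3.3-.35,135+v/3.3-.35); s=lambda u,v:(300+u/4-.375,190+v/4-.375); t=lambda u,v:(200+u/5-.4,170+v/5-.4)
pts=dict(bonF=((168,547),(600,291),(145,284)),bonB=((165,306),(537,181),(152,430)),roofF=((163,290),(528,143),(150,444)),roofB=((161,114),(492,82),(152,535)))
for k,(a,b,c) in pts.items():
    print(k,[ (tri(*q)[0].round(4),round(tri(*q)[1]*1e3,1)) for q in ((W,w(*a),S,s(*b)),(W,w(*a),T,t(*c)))], plane(W,*w(*a),.024 if 'bon' in k else .046).round(4))
for n,p,z in [("noseL",(88,546),.024),("noseR",(250,546),.024),("roofBL",(67,110),.046),("roofBR",(257,110),.046),("roofFL",(74,292),.046),("roofFR",(255,292),.046)]:
    print(n,plane(W,*w(*p),z).round(4))
j=lambda u,v:(15+u/2.5-.3,155+v/2.5-.3)
for n,p in [("jNR",(138,28)),("jNL",(371,93)),("jFL",(290,517))]: print(n,plane(W,*j(*p),.014).round(4))
```

```text
bonF [(array([0.5664, 0.2487, 0.0242]), np.float64(2.8)), (array([0.5628, 0.2492, 0.032 ]), np.float64(1.1))] [0.5671 0.25   0.024 ]
bonB [(array([0.4822, 0.242 , 0.025 ]), np.float64(1.2)), (array([0.477 , 0.2408, 0.04  ]), np.float64(1.2))] [0.4822 0.2414 0.024 ]
roofF [(array([0.4701, 0.2392, 0.0464]), np.float64(2.0)), (array([0.4669, 0.2393, 0.0561]), np.float64(2.0))] [0.4706 0.2401 0.046 ]
roofB [(array([0.4181, 0.2352, 0.0454]), np.float64(0.9)), (array([0.4146, 0.2347, 0.0626]), np.float64(1.0))] [0.4178 0.2348 0.046 ]
noseL [0.5693 0.223  0.024 ]
noseR [0.5642 0.2776 0.024 ]
roofBL [0.4191 0.2076 0.046 ]
roofBR [0.414  0.2624 0.046 ]
roofFL [0.4737 0.2134 0.046 ]
roofFR [0.4687 0.2678 0.046 ]
jNR [ 0.4432 -0.0208  0.014 ]
jNL [0.4617 0.0742 0.014 ]
jFL [0.6746 0.0298 0.014 ]
```

Heights check: bonnet 24.5 mm, roof 46 mm. Grip point is about (0.4424, 0.2381), yaw 0.098.

```bash
python3 to.py 0.4424 0.2381 0.008 1.669
```

```text
t 2.3 pos [0.4394 0.2437 0.2803] yaw 1.6677 open 1.002 F [0.24 2.14 0.15] tilt [ 0.001  -1.      0.0022]
delta [ 0.22 27.22 -0.64] turn -0.001 q [ 0.37  0.16  1.64  0.    1.34 -1.3 ]
```

>>> play_rows:
  plan:
    - [0.2,5,-0.6,0,1]
    - [0.2,10,-0.6,0,1]
    - [0.2,15,-0.6,0,1]
    - [0.2,20,-0.6,0,1]
    - [0.2,20,-0.6,0,1]

```text
time: 2.8
tool_pos: [0.4372, 0.2358, 0.0751]
tcp_rot: [[0.995, -0.011, -0.094], [0.094, -0.002, 0.996], [-0.011, -1.0, -0.001]]
ft_force: [-1.8, -0.9, 0.3]
opening: 1.002
```

```bash
python3 to.py 0.4424 0.2381 0.008 1.669
python3 - <<'E'
from rig import imaging
import cv2,pickle
f=imaging.grab_frame("wrist"); pickle.dump(f,open("W2.pkl","wb")); cv2.imwrite("pics/w2.png",f["image"][:,:,::-1])
E
```

```text
t 2.8 pos [0.4372 0.2358 0.0751] yaw 1.6654 open 1.002 F [-1.84 -0.86  0.26] tilt [-0.0109 -0.9999 -0.0012]
delta [0.61 6.7  0.18] turn -0.004 q [ 0.35  0.41  1.88  0.    0.86 -1.31]
```

View pics/w2.png

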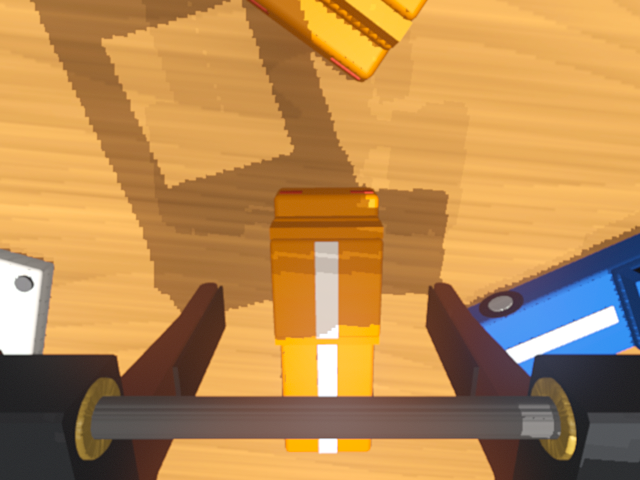

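Centred over the car. I need to check the blue car's nearest point at (470,310) against the left-hand finger.

```bash
python3 - <<'E'
from h import *; import pickle
W=pickle.load(open("W2.pkl","rb"))
for p,z in [((470,310),.024),((485,330),.024),((482,303),.01),((281,453),.024),((372,452),.024),((272,240),.046),((382,240),.046)]: print(p,plane(W,*p,z).round(4))
# finger at +z:
E
python3 to.py 0.4424 0.2381 0.008 1.669
```

```text
(470, 310) [0.4585 0.3219 0.024 ]
(485, 330) [0.4704 0.3331 0.024 ]
(482, 303) [0.4598 0.3343 0.01  ]
(281, 453) [0.5716 0.2203 0.024 ]
(372, 452) [0.5651 0.2789 0.024 ]
(272, 240) [0.4197 0.2085 0.046 ]
(382, 240) [0.4146 0.2621 0.046 ]
t 2.85 pos [0.4395 0.2368 0.0781] yaw 1.6659 open 0.997 F [ 0.53 -0.48  0.28] tilt [-6.3e-03 -1.0e+00  1.0e-04]
delta [0.34 7.01 0.1 ] turn -0.003 q [ 0.35  0.41  1.88  0.    0.86 -1.31]
```

>>> play_rows:
  plan:
    - [0.3,2,0.1,0,1]
    - [0.3,4,0.1,0,1]
    - [0.3,5.5,0.1,0,1]
    - [0.3,6.5,0.1,0,1]
    - [0.3,6.7,0.1,0,1]

```text
time: 3.35
tool_pos: [0.4432, 0.2383, 0.0123]
tcp_rot: [[0.996, -0.004, -0.094], [0.094, 0.0, 0.996], [-0.004, -1.0, 0.001]]
ft_force: [-0.5, 0.1, 0.4]
opening: 0.999
```

```bash
python3 to.py 0.4424 0.2381 0.008 1.669
```

```text
t 3.35 pos [0.4432 0.2383 0.0123] yaw 1.6652 open 0.999 F [-0.5   0.07  0.37] tilt [-4.3e-03 -1.0e+00  6.0e-04]
delta [-0.08  0.43 -0.01] turn -0.004 q [ 0.35  0.52  1.92  0.    0.71 -1.31]
```

>>> play_rows:
  plan:
    - [0,0.3,0,0,1]
    - [0,0.3,0,0,0.6]
    - [0,0.3,0,0,0.5]
    - [0,0.3,0,0,0.5]
    - [0,0.3,0,0,0.5]
  squeeze: 25

```text
time: 3.85
tool_pos: [0.4433, 0.2384, 0.0096]
tcp_rot: [[0.996, -0.004, -0.094], [0.094, 0.0, 0.996], [-0.004, -1.0, 0.001]]
ft_force: [0.5, -0.6, 0.2]
opening: 0.677
```

>>> play_rows:
  plan:
    - [0,0,0,0,0.5]
    - [0,0,0,0,0.5]
    - [0,0,0,0,0.5]
    - [0,0,0,0,0.5]

```text
time: 4.25
tool_pos: [0.4432, 0.2383, 0.0095]
tcp_rot: [[0.996, -0.004, -0.094], [0.094, 0.0, 0.996], [-0.004, -1.0, 0.001]]
ft_force: [-0.3, -0.5, 1.3]
opening: 0.635
```

```bash
python3 to.py 0.4424 0.2381 0.1 1.669
```

```text
t 4.25 pos [0.4432 0.2383 0.0095] yaw 1.6652 open 0.635 F [-0.26 -0.51  1.32] tilt [-4.2e-03 -1.0e+00  6.0e-04]
delta [-0.12 -9.04 -0.01] turn -0.004 q [ 0.35  0.53  1.92  0.    0.7  -1.31]
```

Grip reads 55.9 mm, which matches the 56 mm width. Lift 7 cm and carry to the loading end.

>>> play_rows:
  plan:
    - [0,-1,0,0,0.4]
    - [0,-3,0,0,0.4]
    - [0,-5,0,0,0.4]
    - [0,-7,0,0,0.4]
    - [0,-7.3,0,0,0.4]

```text
time: 4.75
tool_pos: [0.445, 0.2389, 0.0849]
tcp_rot: [[0.996, -0.0, -0.094], [0.094, 0.002, 0.996], [-0.0, -1.0, 0.002]]
ft_force: [1.1, 0.3, -2.5]
opening: 0.636
```

```bash
python3 to.py 0.4350 0.0290 0.08 1.364
```

```text
t 4.75 pos [0.445  0.2389 0.0849] yaw 1.6653 open 0.636 F [ 1.09  0.34 -2.51] tilt [-2.0e-04 -1.0e+00  1.7e-03]
delta [ -2.97   0.45 -20.81] turn 0.301 q [ 0.35  0.4   1.86  0.    0.88 -1.31]
```

>>> play_rows:
  plan:
    - [-0.5,0,-3,0.05,0.4]
    - [-1,0,-6.5,0.1,0.4]
    - [-1.7,0,-10,0.16,0.4]
    - [-2.2,0,-13.5,0.22,0.4]
    - [-2.6,0,-17,0.28,0.4]

```text
time: 5.25
tool_pos: [0.4342, 0.0661, 0.0841]
tcp_rot: [[0.982, -0.001, 0.187], [-0.187, 0.002, 0.982], [-0.002, -1.0, 0.001]]
ft_force: [1.4, 0.0, -2.1]
opening: 0.64
```

```bash
python3 to.py 0.4350 0.0290 0.08 1.364
```

```text
t 5.25 pos [0.4342 0.0661 0.0841] yaw 1.3832 open 0.64 F [ 1.43  0.03 -2.07] tilt [-0.0017 -1.      0.0015]
delta [ 0.77  0.41 -3.63] turn 0.019 q [-0.01  0.33  2.    0.    0.81 -1.39]
```

>>> play_rows:
  plan:
    - [0.4,0,-2,0.01,0.4]
    - [0.8,0.4,-3.6,0.02,0.4]
    - [0.8,0.4,-3.6,0.02,0.4]
    - [0.8,0.4,-3.6,0.02,0.4]

```text
time: 5.65
tool_pos: [0.4348, 0.0293, 0.0797]
tcp_rot: [[0.978, -0.002, 0.207], [-0.207, 0.002, 0.978], [-0.003, -1.0, 0.002]]
ft_force: [-0.5, 0.4, -2.8]
opening: 0.634
```

```bash
python3 to.py 0.4350 0.0290 0.08 1.364
python3 - <<'E'
from rig import imaging
import cv2,pickle
W={n:imaging.grab_frame(n) for n in("wrist","top","scene")}
pickle.dump(W,open("W3.pkl","wb")); 
for n in W: cv2.imwrite(f"pics/{n}3.png",W[n]["image"][:,:,::-1])
c=W["scene"]["image"][210:350,280:420,::-1];cv2.imwrite("pics/s3c.png",cv2.resize(c,None,fx=4,fy=4,interpolation=cv2.INTER_CUBIC))
E
```

```text
t 5.65 pos [0.4348 0.0293 0.0797] yaw 1.362 open 0.634 F [-0.5   0.41 -2.83] tilt [-0.0028 -1.      0.0016]
delta [ 0.02 -0.03 -0.02] turn -0.002 q [-0.09  0.33  2.01  0.    0.8  -1.46]
```

View pics/wrist3.png

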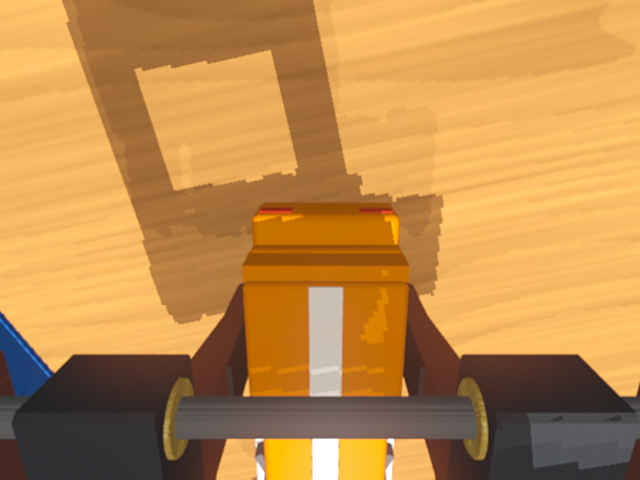

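View pics/s3c.png

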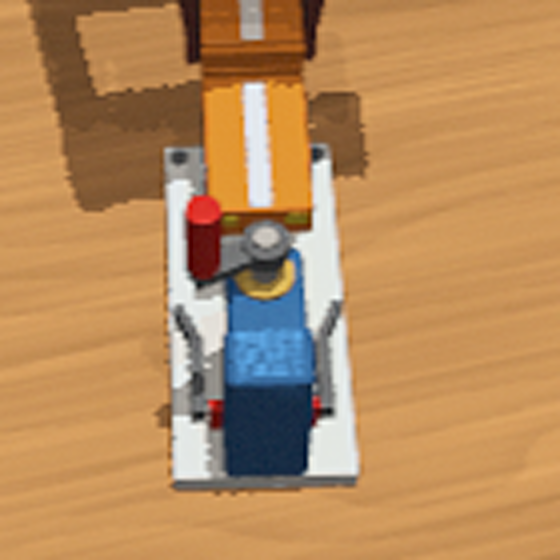

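The wrist view shows the car squarely held. The scene crop shows the nose centred over the bed near crop (258,215). I'll compare jig axis and car axis from this one camera and cross-check with the top view.

Run:
```python
from h import *; import pickle,cv2
W=pickle.load(open("W3.pkl","rb")); S,T=W["scene"],W["top"]
c=T["image"][170:310,240:380,::-1];cv2.imwrite("pics/t3c.png",cv2.resize(c,None,fx=5,fy=5,interpolation=cv2.INTER_CUBIC))
s=lambda u,v:(280+u/4-.375,210+v/4-.375)
P={n:plane(S,*s(*p),.014)[:2] for n,p in dict(NR=(165,148),NL=(329,145),FR=(173,487),FL=(357,482)).items()}
n,f=(P['NR']+P['NL'])/2,(P['FR']+P['FL'])/2
d=f-n; print("jig",n,f,np.linalg.norm(d),np.linalg.norm(P['NR']-P['NL']),np.linalg.norm(P['FR']-P['FL']),"yaw",np.arctan2(d[1],d[0])); o=n+d*160/220; print("origin",o)
a=plane(S,*s(258,206),.0942)[:2]; b=plane(S,*s(256,83),.0942)[:2]; e=plane(S,*s(252,40),.1162)[:2]
print("car",a,b,"yaw",np.arctan2(*(a-b)[::-1]))
L=plane(S,*s(206,211),.0942)[:2];R=plane(S,*s(311,209),.0942)[:2]; print("nose corners",L,R,np.linalg.norm(L-R),(L+R)/2)
yaw=np.arctan2(d[1],d[0])
for p in (a,b,(L+R)/2): q=p-o; print("in jig",np.cos(yaw)*q[0]+np.sin(yaw)*q[1], -np.sin(yaw)*q[0]+np.cos(yaw)*q[1])
```

```text
jig [0.45397465 0.02446092] [ 0.67140604 -0.02338263] 0.22263291550828124 0.09652189764991072 0.09501899149807741 yaw -0.2165882161958547
origin [ 0.61210657 -0.01033439]
car [0.55485456 0.0024944 ] [0.47321833 0.02324295] yaw -0.24888881554266568
nose corners [ 0.55140974 -0.02465901] [0.5634458  0.02880307] 0.05480018673102554 [0.55742777 0.00207203]
in jig -0.05867127890098057 0.00022567134602660688
in jig -0.14285903002512707 0.0029459322729207434
in jig -0.0560674279871889 0.00036615566886976335
```

View pics/t3c.png

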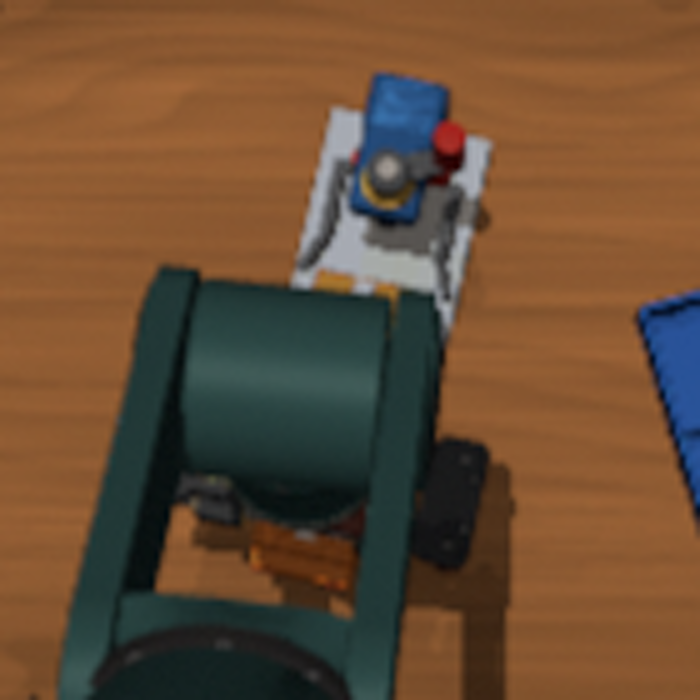

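Car and jig axes agree: the nose is within 0.5 mm of the jig axis and still 12-16 mm outside the mouth. Lowering towards the bed.

>>> play_rows:
  plan:
    - [0,2,0,0,0.4]
    - [0,3.8,0,0,0.4]
    - [0,4.9,0,0,0.4]
    - [0,5.2,0,0,0.4]
    - [0,5.3,0,0,0.4]

```text
time: 6.3
tool_pos: [0.4349, 0.0306, 0.0268]
tcp_rot: [[0.979, -0.002, 0.204], [-0.204, 0.002, 0.979], [-0.003, -1.0, 0.002]]
ft_force: [1.8, 0.1, -2.5]
opening: 0.637
```

```bash
python3 to.py 0.4348 0.0293 0.024 1.361
```

```text
t 6.3 pos [0.4349 0.0306 0.0268] yaw 1.3652 open 0.637 F [ 1.83  0.09 -2.51] tilt [-0.0027 -1.      0.0016]
delta [ 0.02  0.28 -0.13] turn 0.004 q [-0.09  0.43  2.05  0.    0.65 -1.46]
```

>>> play_rows:
  plan:
    - [0,0.15,-0.1,0,0.4]
    - [0,0.3,-0.1,0.004,0.4]
    - [0,0.35,-0.1,0.004,0.4]
    - [0,0.35,-0.1,0.004,0.4]

```text
time: 6.7
tool_pos: [0.4349, 0.0296, 0.0235]
tcp_rot: [[0.978, -0.002, 0.208], [-0.208, 0.002, 0.978], [-0.002, -1.0, 0.002]]
ft_force: [0.4, -0.9, -2.1]
opening: 0.64
```

```bash
python3 to.py 0.4348 0.0293 0.0235 1.361
python3 - <<'E'
from rig import imaging
import cv2,pickle
S=imaging.grab_frame("scene")
pickle.dump(S,open("S4.pkl","wb")); 
c=S["image"][210:350,280:420,::-1];cv2.imwrite("pics/s4c.png",cv2.resize(c,None,fx=5,fy=5,interpolation=cv2.INTER_CUBIC)[:600])
E
```

```text
t 6.7 pos [0.4349 0.0296 0.0235] yaw 1.3611 open 0.64 F [ 0.44 -0.91 -2.14] tilt [-0.0022 -1.      0.0016]
delta [-0.    0.   -0.03] turn 0.0 q [-0.09  0.44  2.06  0.    0.65 -1.46]
```

View pics/s4c.png

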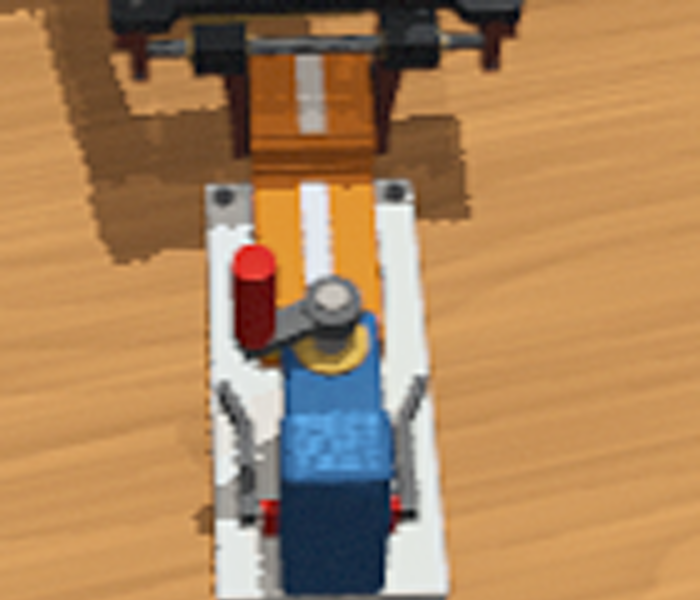

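Run:
```python
from h import *; import pickle,cv2
S=pickle.load(open("S4.pkl","rb"))
s=lambda u,v:(280+u/5-.4,210+v/5-.4)
im=cv2.resize(S["image"][235:345,310:380,::-1],None,fx=8,fy=8,interpolation=cv2.INTER_CUBIC)[:600]; cv2.imwrite("pics/s4d.png",im)
P={n:plane(S,*s(*p),.014)[:2] for n,p in dict(NR=(206,184),NL=(412,181),FR=(216,597),FL=(448,597)).items()}
n=(P['NR']+P['NL'])/2; l1=P['FR']-P['NR']; l2=P['FL']-P['NL']; y1,y2=np.arctan2(l1[1],l1[0]),np.arctan2(l2[1],l2[0]); print(P,y1,y2)
yaw=(y1+y2)/2
for nm,p in dict(bl=(253,190),br=(376,190),fr=(381,300),st0=(314,187),st1=(319,275)).items():
    q=plane(S,*s(*p),.038)[:2]-n; print(nm,np.cos(yaw)*q[0]+np.sin(yaw)*q[1], -np.sin(yaw)*q[0]+np.cos(yaw)*q[1])
```

```text
{'NR': array([ 0.44262268, -0.02262618]), 'NL': array([0.46448112, 0.07188022]), 'FR': array([ 0.65602943, -0.06870382]), 'FL': array([0.67906005, 0.02447238])} -0.21265024619540682 -0.21744126443327133
bl 0.02257646356890569 -0.026950133830391073
br 0.024304698920116007 0.029217500501248585
fr 0.08600774872378857 0.02766999166202414
st0 0.021688385888144337 0.000996553601213349
st1 0.07155836465280489 0.0009918947444832998
```

View pics/s4d.png

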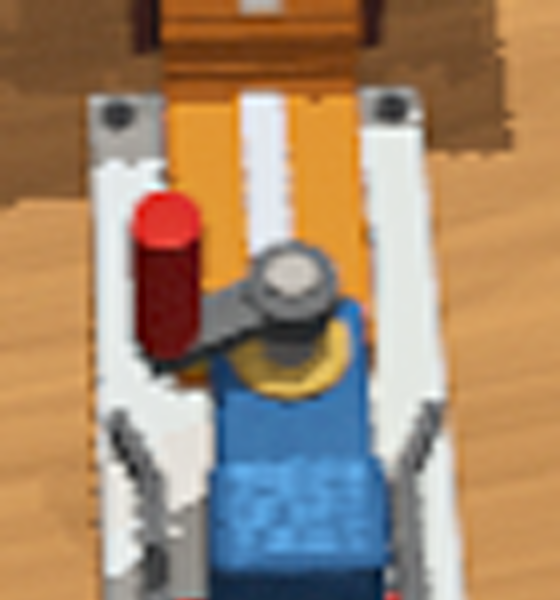

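The car is about 1 mm to +y of the jig axis with yaw matched. I'll shift it -1 mm and slide in.

>>> play_rows:
  plan:
    - [0.5,0,-0.1,0.002,0.4]
    - [1,0,-0.1,0.002,0.4]
    - [1.5,0,-0.1,0.002,0.4]
    - [2,0,-0.1,0.002,0.4]
    - [2.5,0,-0.1,0.002,0.4]

```text
time: 7.25
tool_pos: [0.4569, 0.0238, 0.0235]
tcp_rot: [[0.978, -0.007, 0.211], [-0.211, 0.003, 0.978], [-0.007, -1.0, 0.001]]
ft_force: [-10.6, 3.0, 15.8]
opening: 0.637
```

>>> play_rows:
  plan:
    - [0.5,0,0,0,0.4]
    - [1,0,0,0,0.4]
    - [1.5,0,0,0,0.4]
    - [2,0,0,0,0.4]
    - [2.5,0,0,0,0.4]

```text
time: 7.75
tool_pos: [0.4754, 0.0195, 0.0233]
tcp_rot: [[0.977, -0.018, 0.21], [-0.21, 0.004, 0.978], [-0.018, -1.0, 0.001]]
ft_force: [-14.2, 3.1, 18.3]
opening: 0.634
```

```bash
python3 to.py 0.5096 0.0133 0.0235 1.359
python3 - <<'E'
from rig import imaging
import cv2,pickle
S=imaging.grab_frame("scene")
pickle.dump(S,open("S5.pkl","wb")); 
im=cv2.resize(S["image"][235:345,310:380,::-1],None,fx=8,fy=8,interpolation=cv2.INTER_CUBIC)[:600]; cv2.imwrite("pics/s5d.png",im)
E
```

```text
t 7.75 pos [0.4754 0.0195 0.0233] yaw 1.3588 open 0.634 F [-14.16   3.09  18.29] tilt [-1.810e-02 -9.998e-01  6.000e-04]
delta [ 3.47 -0.08  0.12] turn -0.0 q [-0.11  0.48  1.96  0.    0.72 -1.47]
```

View pics/s5d.png

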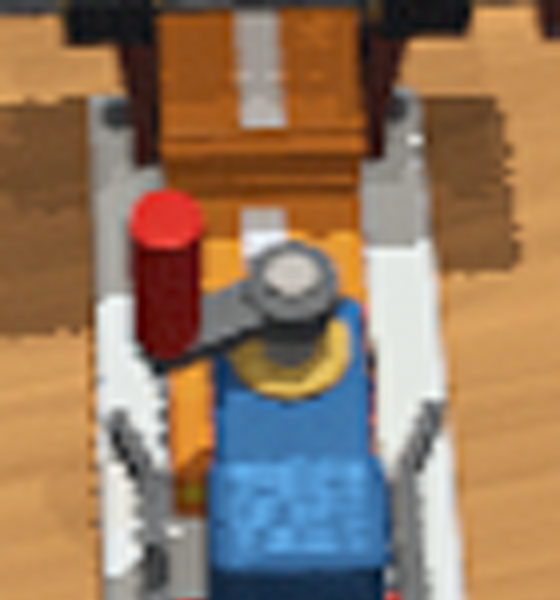

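The force shows the car dragging on the bed (Fz +18 N, Fx -14 N). I'll raise it a little to relieve that before going on.

>>> play_rows:
  plan:
    - [0,-0.1,0,0,0.4]
    - [0,-0.15,0,0,0.4]
    - [0,-0.15,0,0,0.4]

```text
time: 8.1
tool_pos: [0.4786, 0.0189, 0.0248]
tcp_rot: [[0.978, -0.013, 0.21], [-0.21, 0.004, 0.978], [-0.013, -1.0, 0.001]]
ft_force: [0.3, 0.6, -2.5]
opening: 0.636
```

```bash
python3 to.py 0.5096 0.0133 0.0245 1.359
```

```text
t 8.1 pos [0.4786 0.0189 0.0248] yaw 1.3588 open 0.636 F [ 0.27  0.63 -2.54] tilt [-1.330e-02 -9.999e-01  9.000e-04]
delta [ 3.15 -0.01  0.1 ] turn -0.0 q [-0.11  0.48  1.95  0.    0.72 -1.47]
```

>>> play_rows:
  plan:
    - [0.5,-0.02,0,0,0.4]
    - [1,-0.03,0,0,0.4]
    - [1.5,-0.04,0,0,0.4]
    - [2,-0.05,0,0,0.4]
    - [2.2,-0.06,0,0,0.4]

```text
time: 8.6
tool_pos: [0.5012, 0.014, 0.0252]
tcp_rot: [[0.977, -0.012, 0.211], [-0.211, 0.004, 0.978], [-0.012, -1.0, 0.001]]
ft_force: [0.0, -0.2, -3.0]
opening: 0.638
```

```bash
python3 to.py 0.5096 0.0133 0.0245 1.359
python3 - <<'E'
from rig import imaging
import cv2,pickle
W={n:imaging.grab_frame(n) for n in("top","scene")}
pickle.dump(W,open("S6.pkl","wb")); S=W["scene"]
im=cv2.resize(S["image"][235:345,310:380,::-1],None,fx=8,fy=8,interpolation=cv2.INTER_CUBIC)[:600]; cv2.imwrite("pics/s6d.png",im)
im=cv2.resize(W["top"]["image"][170:270,280:360,::-1],None,fx=6,fy=6,interpolation=cv2.INTER_CUBIC)[:600]; cv2.imwrite("pics/t6d.png",im)
E
```

```text
t 8.6 pos [0.5012 0.014  0.0252] yaw 1.3586 open 0.638 F [ 0.04 -0.21 -2.97] tilt [-0.0124 -0.9999  0.001 ]
delta [0.84 0.06 0.11] turn -0.0 q [-0.11  0.5   1.9   0.    0.75 -1.47]
```

View pics/s6d.png

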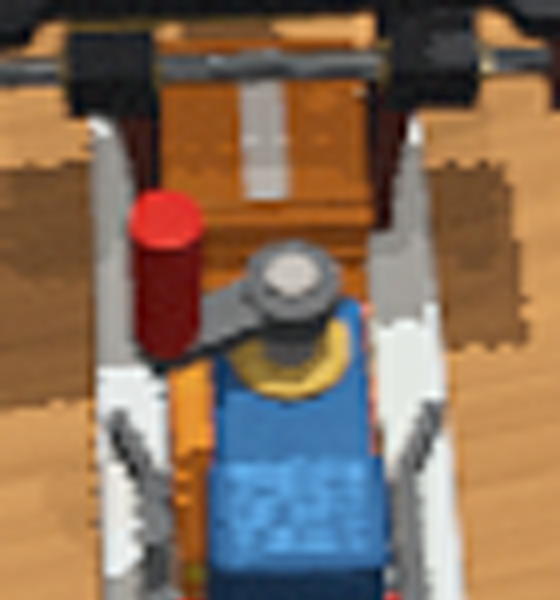

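View pics/t6d.png

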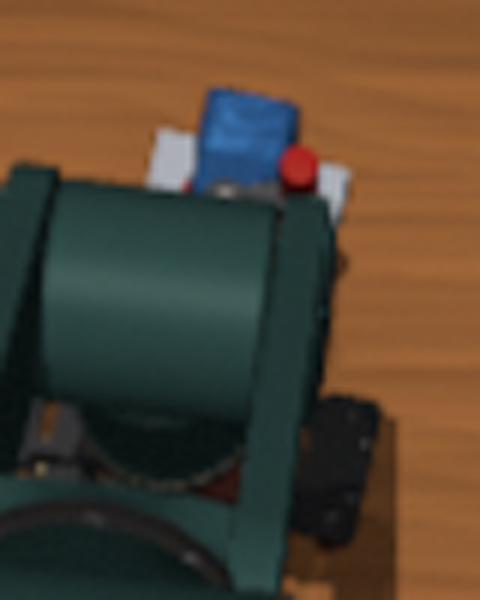

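Run:
```python
from h import *; import pickle
s=lambda u,v:(310+u/8-.44,235+v/8-.44)
o=np.array([.6085,-.0080]); yaw=-.211
J=lambda q:(np.cos(yaw)*(q-o)[0]+np.sin(yaw)*(q-o)[1], -np.sin(yaw)*(q-o)[0]+np.cos(yaw)*(q-o)[1])
S=pickle.load(open("S6.pkl","rb"))["scene"]
r=plane(S,*s(266,197),.061)[:2]; print("roofF",r,J(r),"-> shell x",J(r)[0]+.012)
print("lamp/nose",J(plane(S,*s(193,585),.036)[:2]))
print("tcp",J(np.array([.5012,.014])),"-> shell",J(np.array([.5012,.014]))[0]+.0395)
S0=pickle.load(open("F0.pkl","rb"))["scene"]; s4=lambda u,v:(300+u/4-.375,190+v/4-.375)
q=plane(S0,*s4(528,143),.046); print("roofF start, scene",q, "bonF",plane(S0,*s4(600,291),.024))
# stop top edge / far edges of bed at jig
S4=pickle.load(open("S4.pkl","rb"))
```

```text
roofF [0.52538732 0.00809757] (np.float64(-0.08464084581421419), np.float64(-0.0016663773727282408)) -> shell x -0.07264084581421419
lamp/nose (np.float64(0.02212020184671431), np.float64(-0.025520291261106037))
tcp (np.float64(-0.10952792911511475), np.float64(-0.0009605955207134184)) -> shell -0.07002792911511474
roofF start, scene [0.46948244 0.23842402 0.046     ] bonF [0.5659684  0.24738579 0.024     ]
```

About 10 mm left. I'll creep in at 1 mm per row and watch the force.

>>> play_rows:
  plan:
    - [0.1,0,0,0,0.4]
    - [0.2,0,0,0,0.4]
    - [0.3,0,0,0,0.4]
    - [0.4,0,0,0,0.4]
    - [0.4,0,0,0,0.4]

```text
time: 9.2
tool_pos: [0.5048, 0.0133, 0.0251]
tcp_rot: [[0.978, -0.012, 0.211], [-0.211, 0.004, 0.978], [-0.013, -1.0, 0.001]]
ft_force: [-0.4, 0.0, -2.6]
opening: 0.637
```

>>> play_rows:
  plan:
    - [0.1,0,0,0,0.4]
    - [0.2,0,0,0,0.4]
    - [0.2,0,0,0,0.4]

```text
time: 9.5
tool_pos: [0.507, 0.0128, 0.0251]
tcp_rot: [[0.978, -0.012, 0.211], [-0.21, 0.004, 0.978], [-0.012, -1.0, 0.001]]
ft_force: [-0.4, 0.1, -2.3]
opening: 0.636
```

>>> play_rows:
  plan:
    - [0.1,0,0,0,0.4]
    - [0.15,0,0,0,0.4]
    - [0.15,0,0,0,0.4]

```text
time: 9.8
tool_pos: [0.5086, 0.0125, 0.0251]
tcp_rot: [[0.977, -0.012, 0.211], [-0.211, 0.004, 0.978], [-0.012, -1.0, 0.001]]
ft_force: [-0.3, -0.8, -2.8]
opening: 0.636
```

>>> play_rows:
  plan:
    - [0.1,0,0,0,0.4]
    - [0.1,0,0,0,0.4]

```text
time: 10.0
tool_pos: [0.5098, 0.0122, 0.0251]
tcp_rot: [[0.978, -0.011, 0.211], [-0.211, 0.004, 0.978], [-0.012, -1.0, 0.001]]
ft_force: [0.1, -0.3, -2.6]
opening: 0.637
```

>>> play_rows:
  plan:
    - [0.1,0,0,0,0.4]
    - [0.1,0,0,0,0.4]

```text
time: 10.2
tool_pos: [0.5098, 0.0121, 0.0249]
tcp_rot: [[0.978, -0.013, 0.21], [-0.21, 0.004, 0.978], [-0.014, -1.0, 0.001]]
ft_force: [-0.9, 0.6, -1.6]
opening: 0.637
```

>>> play_rows:
  plan:
    - [0.1,0,0,0,0.4]
    - [0.1,0,0,0,0.4]

```text
time: 10.4
tool_pos: [0.5099, 0.0121, 0.0247]
tcp_rot: [[0.978, -0.015, 0.21], [-0.21, 0.004, 0.978], [-0.015, -1.0, 0.001]]
ft_force: [-3.9, 0.5, 0.7]
opening: 0.635
```

>>> play_rows:
  plan:
    - [0.1,0,0,0,0.4]
    - [0.1,0,0,0,0.4]

```text
time: 10.6
tool_pos: [0.5099, 0.012, 0.0246]
tcp_rot: [[0.978, -0.017, 0.21], [-0.21, 0.004, 0.978], [-0.017, -1.0, 0.001]]
ft_force: [-4.9, 0.8, 0.8]
opening: 0.637
```

```bash
python3 to.py 0.5096 0.0133 0.0245 1.359
python3 - <<'E'
from rig import imaging
import cv2,pickle
S=imaging.grab_frame("scene")
pickle.dump(S,open("S7.pkl","wb"))
im=cv2.resize(S["image"][240:335,310:380,::-1],None,fx=8,fy=8,interpolation=cv2.INTER_CUBIC)[:600]; cv2.imwrite("pics/s7d.png",im)
E
```

```text
t 10.6 pos [0.5099 0.012  0.0246] yaw 1.359 open 0.637 F [-4.88  0.81  0.77] tilt [-1.720e-02 -9.999e-01  6.000e-04]
delta [-0.05  0.01  0.12] turn 0.0 q [-0.11  0.51  1.88  0.    0.77 -1.48]
```

View pics/s7d.png

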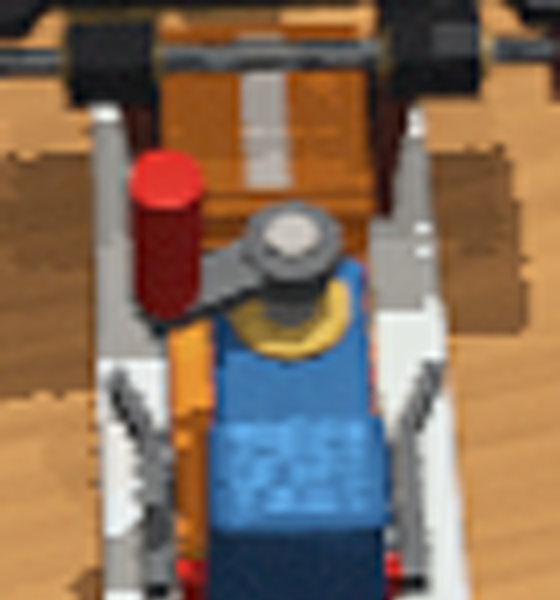

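The nose sits against the red stop at crop (190,570), with a contact force of about 5 N. Release.

>>> play_rows:
  plan:
    - [-0.02,0.05,0,0,0.7]
    - [-0.02,0.05,0,0,0.8]
    - [-0.02,0.05,0,0,0.9]
    - [-0.02,0.05,0,0,0.9]
    - [-0.02,0.05,0,0,0.9]

```text
time: 11.15
tool_pos: [0.5101, 0.012, 0.0242]
tcp_rot: [[0.978, -0.016, 0.21], [-0.21, 0.004, 0.978], [-0.016, -1.0, 0.001]]
ft_force: [-0.5, 0.3, 0.1]
opening: 0.899
```

```bash
python3 to.py 0.46 0.0225 0.2 1.359
```

```text
t 11.15 pos [0.5101 0.012  0.0242] yaw 1.3589 open 0.899 F [-0.5   0.31  0.15] tilt [-1.650e-02 -9.999e-01  6.000e-04]
delta [-5.410e+00 -1.749e+01 -1.000e-02] turn -0.0 q [-0.11  0.51  1.88  0.    0.76 -1.47]
```

>>> play_rows:
  plan:
    - [0,-2,0,0,0.9]
    - [-0.5,-5,0,0,0.9]
    - [-2,-9,0,0,0.9]
    - [-4,-13,0,0,0.9]
    - [-5.4,-17,0,0,0.9]

```text
time: 11.65
tool_pos: [0.4585, 0.0229, 0.1964]
tcp_rot: [[0.977, -0.017, 0.21], [-0.21, 0.004, 0.978], [-0.017, -1.0, 0.001]]
ft_force: [0.7, 0.5, -0.4]
opening: 0.899
```

>>> play_rows:
  plan:
    - [0,-3,0,0,0.9]
    - [0,-5,0,0,0.9]
    - [0,-5,0,0,0.9]

```text
time: 11.95
tool_pos: [0.4615, 0.0225, 0.2494]
tcp_rot: [[0.978, -0.01, 0.21], [-0.21, 0.004, 0.978], [-0.011, -1.0, 0.001]]
ft_force: [0.2, 0.9, -0.5]
opening: 0.898
```

```bash
python3 to.py 0.6134 -0.0404 0.15 1.359
python3 - <<'E'
from rig import imaging
import cv2,pickle
W={n:imaging.grab_frame(n) for n in("wrist","top","scene")}
pickle.dump(W,open("W8.pkl","wb")); 
cv2.imwrite("pics/w8.png",W["wrist"]["image"][:,:,::-1])
S=W["scene"]
im=cv2.resize(S["image"][240:335,310:380,::-1],None,fx=8,fy=8,interpolation=cv2.INTER_CUBIC)[:600]; cv2.imwrite("pics/s8d.png",im)
E
```

```text
t 11.95 pos [0.4615 0.0225 0.2494] yaw 1.359 open 0.898 F [ 0.15  0.92 -0.49] tilt [-0.0107 -0.9999  0.0013]
delta [16.28  9.76 -2.97] turn -0.0 q [-0.1   0.14  1.75  0.    1.27 -1.46]
```

View pics/w8.png

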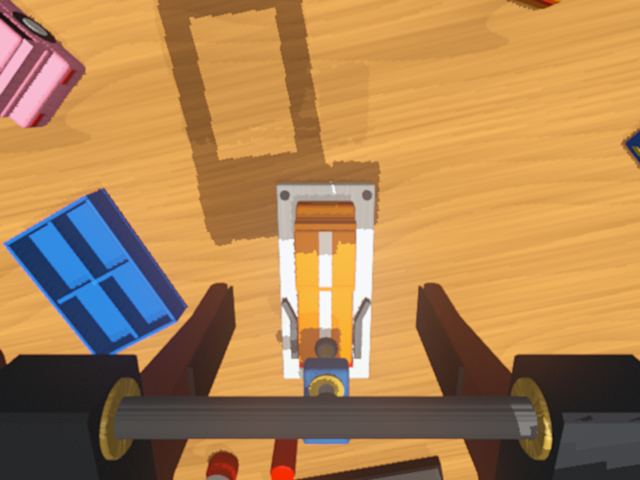

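View pics/s8d.png

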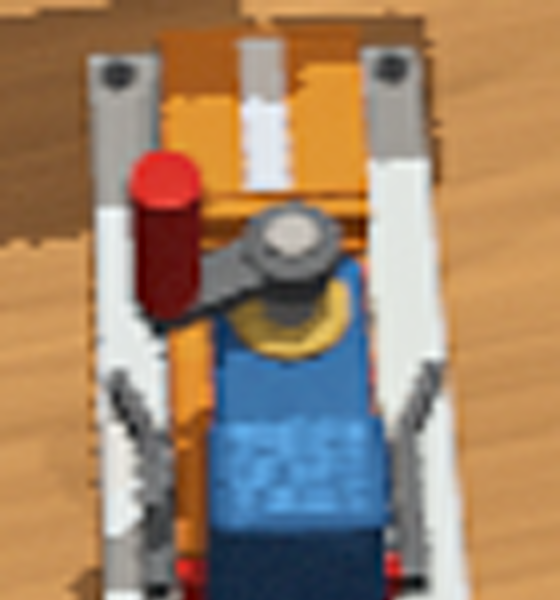

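Run:
```python
from h import *; import pickle
W=pickle.load(open("W8.pkl","rb"));w=W["wrist"]
im=cv2.resize(w["image"][175:395,260:400,::-1],None,fx=2.7,fy=2.7,interpolation=cv2.INTER_CUBIC); cv2.imwrite("pics/w8c.png",im)
NL=plane(w,376,185,.014)[:2];NR=plane(w,278,185,.014)[:2];FR=plane(w,284,377,.014)[:2];FL=plane(w,368,377,.014)[:2]
n=(NL+NR)/2;f=(FL+FR)/2;d=f-n;yaw=np.arctan2(d[1],d[0]);o=n+d/np.linalg.norm(d)*.16
print("o",o,"yaw",yaw,np.linalg.norm(d),np.linalg.norm(NL-NR))
J=lambda q:(np.cos(yaw)*(q-o)[0]+np.sin(yaw)*(q-o)[1], -np.sin(yaw)*(q-o)[0]+np.cos(yaw)*(q-o)[1])
for nm,p,z in [("bonB",(325,289),.038),("roofF",(325,287),.06),("roofB",(325,233),.06)]: print(nm,np.round(J(plane(w,*p,z)[:2]),4))
```

```text
o [ 0.60904925 -0.00732299] yaw -0.2153328626686557 0.2185269241785269 0.09519905615128851
bonB [-0.0608 -0.0016]
roofF [-0.0729 -0.0016]
roofB [-0.1253 -0.0018]
```

View pics/w8c.png

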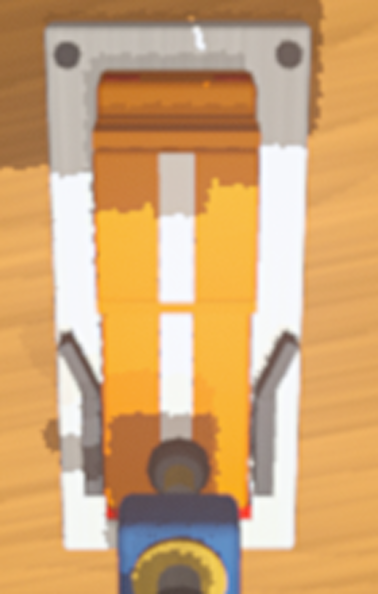

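The car is home: x about -61 mm, y about -1.6 mm, aligned with the jig. Now to locate the knob precisely.

Run:
```python
from h import *; import pickle
W=pickle.load(open("W8.pkl","rb"))
def red(f,lo,box):
    im=f["image"].astype(int); m=((im[...,0]>lo)&(im[...,1]<75)&(im[...,2]<75)&(im[...,0]>2.2*im[...,1])).astype(np.uint8)
    k=np.zeros_like(m);x0,y0,x1,y1=box;k[y0:y1,x0:x1]=m[y0:y1,x0:x1]
    n,l,s,c=cv2.connectedComponentsWithStats(k); 
    return [(s[i].tolist(),c[i].round(2)) for i in range(1,n) if s[i][4]>5]
print("scene bright",red(W["scene"],165,(320,250,345,285)))
print("scene all",red(W["scene"],60,(320,250,345,285)))
print("top bright",red(W["top"],150,(315,180,345,215)))
print("top all",red(W["top"],60,(315,180,345,215)))
print("wrist",red(W["wrist"],200,(260,430,310,480)))
im=cv2.resize(W["top"]["image"][180:240,290:360,::-1],None,fx=8,fy=8,interpolation=cv2.INTER_CUBIC); cv2.imwrite("pics/t8.png",im)
```

```text
scene bright [([326, 259, 9, 7, 49], array([330.22, 262.  ]))]
scene all [([326, 259, 10, 21, 160], array([330.45, 268.71]))]
top bright []
top all []
wrist [([271, 466, 23, 14, 277], array([281.94, 473.13]))]
```

View pics/t8.png

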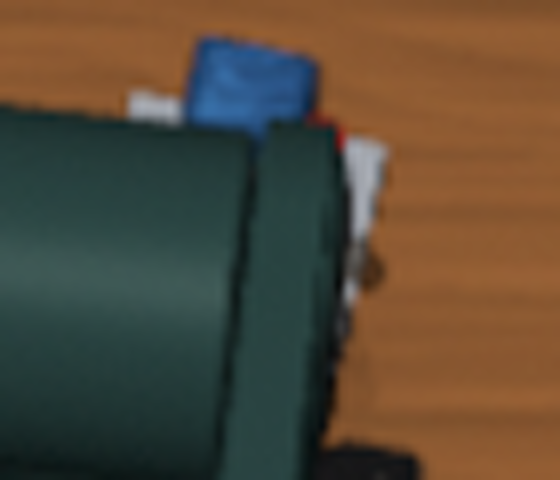

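```bash
python3 - <<'E'
from h import *; import pickle
W=pickle.load(open("F0.pkl","rb"))
def red(f,lo,box):
    im=f["image"].astype(int); m=((im[...,0]>lo)&(im[...,1]<75)&(im[...,2]<75)&(im[...,0]>2.2*im[...,1])).astype(np.uint8)
    k=np.zeros_like(m);x0,y0,x1,y1=box;k[y0:y1,x0:x1]=m[y0:y1,x0:x1]
    n,l,s,c=cv2.connectedComponentsWithStats(k); 
    return [(s[i].tolist(),c[i].round(2)) for i in range(1,n) if s[i][4]>5]
print(red(W["top"],150,(315,180,345,215)),red(W["top"],60,(315,180,345,215)))
b=red(W["scene"],165,(320,250,345,285)); print(b)
t=(329.6,196.9)
r=red(W["top"],150,(315,180,345,215)); 
if r: t=r[0][1]
p,e=tri(W["scene"],b[0][1],W["top"],t); print(p.round(4),e, "plane scene",plane(W["scene"],*b[0][1],.1855).round(4),"plane top",plane(W["top"],*t,.1855).round(4))
E
python3 to.py 0.6134 -0.0404 0.25 1.359
```

```text
[([328, 195, 5, 5, 20], array([329.75, 196.75]))] [([327, 194, 6, 7, 36], array([329.39, 197.14]))]
[([327, 259, 8, 7, 46], array([330.41, 262.22]))]
[ 0.6141 -0.0411  0.1824] 0.0008769009437723619 plane scene [ 0.6162 -0.0421  0.1855] plane top [ 0.6134 -0.0407  0.1855]
t 12.1 pos [0.4587 0.0227 0.2454] yaw 1.3588 open 0.899 F [ 0.71  0.48 -0.8 ] tilt [-1.880e-02 -9.998e-01  4.000e-04]
delta [16.44 -0.77 -2.92] turn -0.0 q [-0.1   0.14  1.75  0.    1.26 -1.46]
```

>>> play_rows:
  plan:
    - [4,-0.3,-0.7,0,0.9]
    - [8,-0.5,-1.5,0,0.9]
    - [12,-0.7,-2.2,0,0.7]
    - [16,-0.8,-2.8,0,0.6]
    - [16.4,-0.8,-2.9,0,0.5]

```text
time: 12.6
tool_pos: [0.6164, -0.042, 0.2474]
tcp_rot: [[0.977, -0.019, 0.212], [-0.212, 0.004, 0.977], [-0.019, -1.0, -0.0]]
ft_force: [-1.3, -0.1, 0.1]
opening: 0.669
```

>>> play_rows:
  plan:
    - [0,0,0,0,0.5]
    - [0,0,0,0,0.5]

```text
time: 12.8
tool_pos: [0.6148, -0.0417, 0.2454]
tcp_rot: [[0.977, -0.023, 0.212], [-0.212, 0.005, 0.977], [-0.024, -1.0, -0.0]]
ft_force: [0.2, -0.3, 0.5]
opening: 0.513
```

```bash
python3 to.py 0.6141 -0.0411 0.15 1.359
python3 - <<'E'
from rig import imaging
import cv2,pickle
W={n:imaging.grab_frame(n) for n in("wrist","scene")}
pickle.dump(W,open("W9.pkl","wb")); 
cv2.imwrite("pics/w9.png",W["wrist"]["image"][:,:,::-1])
E
```

```text
t 12.8 pos [ 0.6148 -0.0417  0.2454] yaw 1.3574 open 0.513 F [ 0.22 -0.31  0.51] tilt [-2.350e-02 -9.997e-01 -1.000e-04]
delta [0.14 9.54 0.04] turn -0.002 q [-0.18  0.38  1.42  0.    1.36 -1.54]
```

View pics/w9.png

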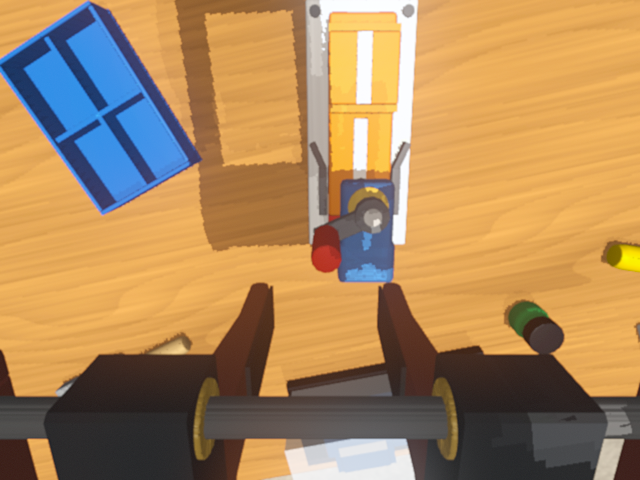

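Run:
```python
from h import *; import pickle
W=pickle.load(open("W9.pkl","rb"));w=W["wrist"]
cv2.imwrite("pics/w9c.png",cv2.resize(w["image"][160:300,280:420,::-1],None,fx=4,fy=4,interpolation=cv2.INTER_CUBIC))
im=w["image"].astype(int); m=((im[...,0]>120)&(im[...,1]<75)&(im[...,2]<75)).astype(np.uint8)
n,l,s,c=cv2.connectedComponentsWithStats(m)
for i in range(1,n):
    if s[i][4]>30: print(s[i],c[i])
```

```text
[329 214  11   8  50] [332.92 216.9 ]
[312 232  29  40 740] [325.07702703 255.37702703]
```

View pics/w9c.png

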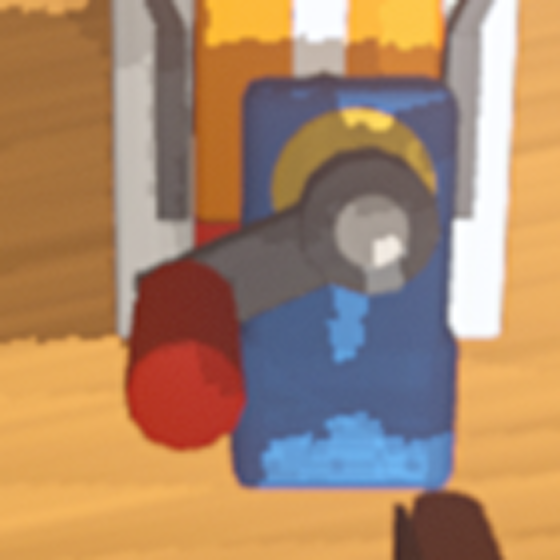

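The wrist view shows the knob top at (326,258) and the hub at (373,217), with the fingers straddling further on. Triangulating against the scene view.

Run:
```python
from h import *; import pickle
W=pickle.load(open("W9.pkl","rb"));w=W["wrist"];S=W["scene"]
p,e=tri(w,(326.1,258.1),S,(330.3,262.1)); print("knob",p.round(4),e)
h,e=tri(w,(372.6,217.1),S,(300+187/4-.375,190+313/4-.375)); print("hub",h.round(4),e, np.linalg.norm((p-h)[:2]))
print("plane",plane(w,326.1,258.1,.185).round(4),plane(w,372.6,217.1,h[2]).round(4))
d=(p-h)[:2]; print("crank",np.pi/2-(np.arctan2(d[1],d[0])+.211))
```

```text
knob [ 0.6152 -0.0414  0.1843] 0.0013636088049126058
hub [ 0.6077 -0.0079  0.1447] 0.0005193675753393262 0.03430767783752855
plane [ 0.6151 -0.0407  0.185 ] [ 0.6077 -0.0077  0.1447]
crank 2.7086067621966325
```

Knob top (0.615, -0.041, 0.185), hub (0.6078, -0.0078), radius 34.3 mm, crank 2.71 rad. All of this fits the text. I'll go down to grip the knob.

```bash
python3 to.py 0.6151 -0.0411 0.147 1.3574
```

```text
t 12.9 pos [ 0.6147 -0.0414  0.2466] yaw 1.3578 open 0.501 F [ 0.34 -0.55 -0.86] tilt [-0.0218 -0.9998 -0.    ]
delta [0.25 9.96 0.04] turn 0.0 q [-0.18  0.37  1.42  0.    1.36 -1.54]
```

>>> play_rows:
  plan:
    - [0.1,2.5,0,0,0.5]
    - [0.2,5,0,0,0.5]
    - [0.2,7.5,0,0,0.5]
    - [0.2,9.5,0,0,0.5]
    - [0.2,9.8,0,0,0.5]

```text
time: 13.4
tool_pos: [0.6116, -0.0405, 0.1465]
tcp_rot: [[0.977, -0.026, 0.211], [-0.211, 0.006, 0.978], [-0.027, -1.0, -0.0]]
ft_force: [-0.1, -0.2, 0.8]
opening: 0.501
```

```bash
python3 to.py 0.6151 -0.0411 0.147 1.3574
python3 - <<'E'
from rig import imaging
import cv2
cv2.imwrite("pics/w10.png",imaging.grab_frame("wrist")["image"][:,:,::-1])
E
```

```text
t 13.4 pos [ 0.6116 -0.0405  0.1465] yaw 1.3583 open 0.501 F [-0.1  -0.22  0.77] tilt [-2.680e-02 -9.996e-01 -1.000e-04]
delta [ 0.35 -0.06  0.01] turn 0.001 q [-0.18  0.46  1.54  0.    1.16 -1.54]
```

View pics/w10.png

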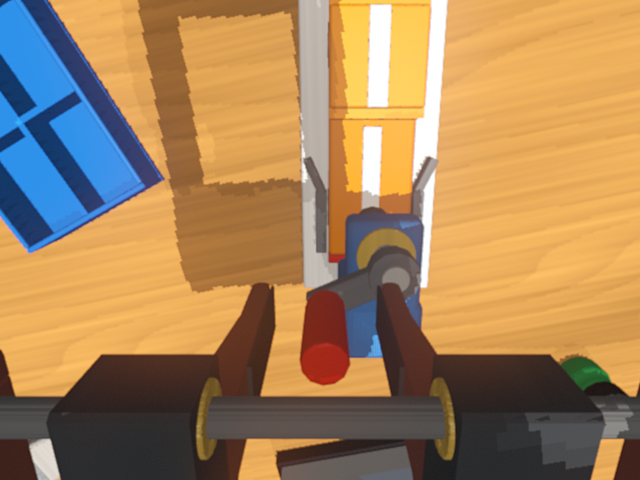

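The knob stands centred between the fingers. I'll close on it.

>>> play_rows:
  plan:
    - [0.3,0,0,0,0.5]
    - [0.3,0,0,0,0.5]
    - [0.3,0,0,0,0.2]
    - [0.3,0,0,0,0.1]
    - [0.3,0,0,0,0.1]
  squeeze: 35

```text
time: 13.95
tool_pos: [0.6158, -0.0414, 0.1478]
tcp_rot: [[0.977, -0.024, 0.211], [-0.211, 0.005, 0.977], [-0.024, -1.0, -0.0]]
ft_force: [0.3, -0.2, -0.3]
opening: 0.268
```

>>> play_rows:
  plan:
    - [0,0,0,0,0.1]
    - [0,0,0,0,0.1]
    - [0,0,0,0,0.1]

```text
time: 14.25
tool_pos: [0.6157, -0.0416, 0.1479]
tcp_rot: [[0.977, -0.024, 0.211], [-0.211, 0.005, 0.977], [-0.024, -1.0, -0.0]]
ft_force: [-1.0, -1.0, 0.7]
opening: 0.202
```

```bash
cat > circ.py <<'E'
# circ.py th1 th2 ... : rows (cm, tool axes) to crank angles; target on circle about hub
import sys; from rig import ctrl; import numpy as np
C=np.array([.6078,-.0078]); YJ=-.211; TH0=2.71; Z0=.1465; R0=.0343
s=ctrl.read_state(); p=np.array(s["tool_pos"]);R=np.array(s["tcp_rot"]);F=np.array(s["ft_force"])
d=p[:2]-C; phi=np.unwrap([0,np.arctan2(d[1],d[0])-YJ])[1]; th=np.pi/2-phi
n=round((float(sys.argv[1])-th)/(2*np.pi)) if len(sys.argv)>1 else 0; th+=2*np.pi*n
t=np.array([np.sin(np.pi/2*0+np.arctan2(d[1],d[0])),-np.cos(np.arctan2(d[1],d[0]))]) # clockwise tangent
r=d/np.linalg.norm(d)
print("t",round(s["time"],2),"th",round(th,3),"r",round(np.linalg.norm(d)*1e3,1),"z",p[2].round(4),"Ftan(resist)",round(-F[:2]@t,2),"Frad",round(F[:2]@r,2),"Fz",F[2].round(2),"open",round(s["opening"],3),"tilt",R[2].round(3))
for a in map(float,sys.argv[1:]):
    w=np.pi/2-a+YJ
    g=np.array([*(C+R0*np.array([np.cos(w),np.sin(w)])),Z0-.00318*(a-TH0)])
    print(a,(R.T@(g-p)*100).round(2))
E
python3 circ.py 2.8 2.9 3.0 3.1 3.2
```

```text
t 14.25 th 2.701 r 34.7 z 0.1479 Ftan(resist) -1.17 Frad 0.79 Fz 0.7 open 0.202 tilt [-0.024 -1.    -0.   ]
2.8 [-0.33  0.17 -0.1 ]
2.9 [-0.65  0.21 -0.2 ]
3.0 [-0.99  0.25 -0.26]
3.1 [-1.33  0.29 -0.29]
3.2 [-1.67  0.33 -0.29]
```

Gripped at 17.8 mm, knob diameter 18. Free turning is expected until at least 4.4 rad.

```bash
sed -i 's/Z0=.1465/Z0=.1479/' circ.py; python3 circ.py 2.8 2.9 3.0 3.1 3.2
```

```text
t 14.25 th 2.701 r 34.7 z 0.1479 Ftan(resist) -1.17 Frad 0.79 Fz 0.7 open 0.202 tilt [-0.024 -1.    -0.   ]
2.8 [-0.33  0.03 -0.1 ]
2.9 [-0.66  0.07 -0.2 ]
3.0 [-0.99  0.11 -0.26]
3.1 [-1.33  0.15 -0.29]
3.2 [-1.68  0.19 -0.29]
```

>>> play_rows:
  plan:
    - [-0.33,0.03,-0.1,0,0.1]
    - [-0.65,0.07,-0.2,0,0.1]
    - [-0.99,0.11,-0.26,0,0.1]
    - [-1.33,0.15,-0.29,0,0.1]
    - [-1.67,0.19,-0.29,0,0.1]

```text
time: 14.75
tool_pos: [0.6026, -0.0417, 0.1469]
tcp_rot: [[0.977, -0.016, 0.211], [-0.211, 0.003, 0.977], [-0.016, -1.0, -0.0]]
ft_force: [8.5, -2.7, -5.9]
opening: 0.195
```

```bash
python3 circ.py 3.3 3.4 3.5 3.6 3.7 3.8
```

```text
t 14.75 th 3.083 r 34.3 z 0.1469 Ftan(resist) 8.81 Frad 1.41 Fz -5.88 open 0.195 tilt [-0.016 -1.    -0.   ]
3.3 [-0.74  0.1   0.04]
3.4 [-1.08  0.13  0.11]
3.5 [-1.4   0.17  0.21]
3.6 [-1.72  0.21  0.35]
3.7 [-2.02  0.25  0.52]
3.8 [-2.3   0.28  0.71]
```

>>> play_rows:
  plan:
    - [-0.5,0.08,0,0,0.1]
    - [-0.9,0.12,0.07,0,0.1]
    - [-1.3,0.17,0.18,0,0.1]
    - [-1.72,0.21,0.35,0,0.1]
    - [-2.02,0.25,0.52,0,0.1]

```text
time: 15.25
tool_pos: [0.5867, -0.0343, 0.1451]
tcp_rot: [[0.977, -0.01, 0.211], [-0.211, -0.0, 0.977], [-0.01, -1.0, -0.002]]
ft_force: [7.4, -7.1, -4.2]
opening: 0.197
```

```bash
python3 circ.py 3.7 3.8 3.9 4.0 4.1 4.2 4.3
```

```text
t 15.25 th 3.602 r 33.9 z 0.1451 Ftan(resist) 10.22 Frad 0.98 Fz -4.18 open 0.197 tilt [-0.01  -1.    -0.002]
3.7 [-0.31  0.04  0.13]
3.8 [-0.59  0.08  0.32]
3.9 [-0.85  0.11  0.54]
4.0 [-1.09  0.14  0.79]
4.1 [-1.3   0.18  1.06]
4.2 [-1.48  0.21  1.35]
4.3 [-1.64  0.24  1.66]
```

>>> play_rows:
  plan:
    - [-0.45,0.06,0.22,0,0.1]
    - [-0.72,0.1,0.43,0,0.1]
    - [-0.97,0.13,0.67,0,0.1]
    - [-1.2,0.16,0.92,0,0.1]
    - [-1.4,0.19,1.2,0,0.1]

```text
time: 15.75
tool_pos: [0.5774, -0.0218, 0.1436]
tcp_rot: [[0.978, -0.007, 0.211], [-0.211, -0.004, 0.978], [-0.006, -1.0, -0.005]]
ft_force: [4.9, -7.5, -4.5]
opening: 0.199
```

```bash
python3 circ.py 4.1 4.2 4.3 4.4 4.5 4.6
```

```text
t 15.75 th 4.07 r 33.5 z 0.1436 Ftan(resist) 8.86 Frad -1.31 Fz -4.54 open 0.199 tilt [-0.006 -1.    -0.005]
4.1 [-0.12  0.01  0.04]
4.2 [-0.31  0.04  0.33]
4.3 [-0.46  0.07  0.63]
4.4 [-0.58  0.1   0.95]
4.5 [-0.67  0.13  1.29]
4.6 [-0.73  0.16  1.62]
```

Now finer steps, averaging the force while the hand is stopped.

```bash
cat > avg.py <<'E'
import sys; from rig import ctrl, imaging; import numpy as np
C=np.array([.6078,-.0078]); L=[]
for i in range(5):
    s=ctrl.read_state(); p=np.array(s["tool_pos"]);F=np.array(s["ft_force"]); d=p[:2]-C; a=np.arctan2(d[1],d[0])
    L.append((-F[:2]@np.array([np.sin(a),-np.cos(a)]),*F)); 
    if i<4: imaging.grab_frame("wrist")
L=np.array(L); print("Ftan mean",L[:,0].mean().round(2),"all",L[:,0].round(1))
E
cat > step.sh <<'E'
python3 avg.py; python3 circ.py $@
E
```

```text
(no output)
```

>>> play_rows:
  plan:
    - [-0.25,0.03,0.2,0,0.1]
    - [-0.38,0.05,0.48,0,0.1]
    - [-0.52,0.08,0.78,0,0.1]
    - [-0.58,0.1,0.95,0,0.1]

```text
time: 16.15
tool_pos: [0.5749, -0.0135, 0.1426]
tcp_rot: [[0.978, -0.004, 0.21], [-0.21, -0.007, 0.978], [-0.003, -1.0, -0.008]]
ft_force: [3.5, -8.4, -3.5]
opening: 0.198
```

```bash
bash step.sh 4.4 4.5 4.6 4.7 4.8
```

```text
Ftan mean 8.18 all [8.9 8.9 8.4 7.7 7. ]
t 16.35 th 4.336 r 33.4 z 0.1426 Ftan(resist) 7.02 Frad -2.92 Fz -4.01 open 0.197 tilt [-0.003 -1.    -0.008]
4.4 [-0.16  0.01  0.17]
4.5 [-0.25  0.04  0.5 ]
4.6 [-0.31  0.07  0.84]
4.7 [-0.33  0.1   1.19]
4.8 [-0.32  0.12  1.53]
```

>>> play_rows:
  plan:
    - [-0.19,0.02,0.3,0,0.1]
    - [-0.25,0.04,0.5,0,0.1]
    - [-0.3,0.06,0.75,0,0.1]
    - [-0.31,0.07,0.9,0,0.1]

```text
time: 16.75
tool_pos: [0.5745, -0.0061, 0.1419]
tcp_rot: [[0.978, -0.003, 0.21], [-0.21, -0.011, 0.978], [-0.001, -1.0, -0.011]]
ft_force: [2.8, -9.1, -3.3]
opening: 0.197
```

```bash
bash step.sh 4.6 4.7 4.8 4.9 5.0
```

```text
Ftan mean 8.3 all [9.  8.8 7.7 7.7 8.3]
t 16.95 th 4.559 r 33.3 z 0.1419 Ftan(resist) 8.35 Frad -3.18 Fz -3.23 open 0.2 tilt [-0.001 -1.    -0.011]
4.6 [-0.12 -0.    0.12]
4.7 [-0.14  0.02  0.47]
4.8 [-0.13  0.05  0.81]
4.9 [-0.08  0.08  1.15]
5.0 [-0.    0.11  1.48]
```

>>> play_rows:
  plan:
    - [-0.1,0.01,0.25,0,0.1]
    - [-0.12,0.02,0.5,0,0.1]
    - [-0.12,0.04,0.75,0,0.1]
    - [-0.1,0.06,0.98,0,0.1]

```text
time: 17.35
tool_pos: [0.5758, 0.0013, 0.1411]
tcp_rot: [[0.978, -0.003, 0.209], [-0.209, -0.014, 0.978], [0.0, -1.0, -0.015]]
ft_force: [1.0, -9.9, -1.3]
opening: 0.199
```

```bash
bash step.sh 4.8 4.9 5.0 5.1 5.2
```

```text
Ftan mean 8.65 all [9.3 8.8 8.2 8.8 8.2]
t 17.55 th 4.788 r 33.2 z 0.1411 Ftan(resist) 8.16 Frad -3.95 Fz -2.39 open 0.201 tilt [ 0.    -1.    -0.014]
4.8 [-0.1  -0.01  0.05]
4.9 [-0.06  0.01  0.39]
5.0 [0.02 0.04 0.72]
5.1 [0.14 0.07 1.05]
5.2 [0.28 0.09 1.36]
```

>>> play_rows:
  plan:
    - [-0.08,0,0.25,0,0.1]
    - [-0.04,0.02,0.5,0,0.1]
    - [0.02,0.04,0.72,0,0.1]
    - [0.09,0.06,0.92,0,0.1]

```text
time: 17.95
tool_pos: [0.5783, 0.0076, 0.1404]
tcp_rot: [[0.978, -0.004, 0.209], [-0.209, -0.019, 0.978], [0.0, -1.0, -0.019]]
ft_force: [-1.9, -10.2, 1.4]
opening: 0.2
```

```bash
bash step.sh 5.0 5.1 5.2 5.3 5.4
```

```text
Ftan mean 9.33 all [9.9 9.5 9.2 9.2 8.8]
t 18.15 th 4.989 r 33.3 z 0.1404 Ftan(resist) 8.75 Frad -3.74 Fz 0.92 open 0.2 tilt [ 0.    -1.    -0.018]
5.0 [-0.09 -0.02  0.06]
5.1 [0.03 0.   0.39]
5.2 [0.17 0.03 0.7 ]
5.3 [0.35 0.05 0.99]
5.4 [0.55 0.08 1.27]
```

>>> play_rows:
  plan:
    - [-0.04,-0.01,0.22,0,0.1]
    - [0.04,0,0.42,0,0.1]
    - [0.14,0.02,0.64,0,0.1]
    - [0.26,0.04,0.85,0,0.1]

```text
time: 18.55
tool_pos: [0.5815, 0.0126, 0.1398]
tcp_rot: [[0.978, -0.006, 0.208], [-0.208, -0.023, 0.978], [-0.001, -1.0, -0.024]]
ft_force: [-3.5, -11.7, 3.2]
opening: 0.197
```

```bash
bash step.sh 5.2 5.3 5.4 5.5 5.6
```

```text
Ftan mean 10.17 all [11.4 10.7  9.4  9.5  9.9]
t 18.75 th 5.169 r 33.3 z 0.1398 Ftan(resist) 9.92 Frad -4.7 Fz 2.15 open 0.197 tilt [-0.001 -1.    -0.023]
5.2 [-0.04 -0.02  0.14]
5.3 [0.13 0.01 0.43]
5.4 [0.34 0.03 0.71]
5.5 [0.57 0.06 0.96]
5.6 [0.83 0.08 1.19]
```

Resistance has begun rising: 8.2 N free, then 8.65, 9.3 and 10.2. Touch is at about 4.8 rad, so the target is near 5.8 rad or +5.6 N.

>>> play_rows:
  plan:
    - [0.04,0,0.28,0,0.1]
    - [0.18,0.01,0.5,0,0.1]
    - [0.34,0.03,0.71,0,0.1]
    - [0.46,0.04,0.85,0,0.1]

```text
time: 19.15
tool_pos: [0.5858, 0.0172, 0.1392]
tcp_rot: [[0.978, -0.01, 0.208], [-0.208, -0.027, 0.978], [-0.004, -1.0, -0.029]]
ft_force: [-5.4, -12.3, 5.6]
opening: 0.2
```

```bash
bash step.sh 5.4 5.5 5.6 5.7 5.8
```

```text
Ftan mean 11.41 all [12.2 11.6 11.5 10.4 11.5]
t 19.35 th 5.356 r 33.4 z 0.1392 Ftan(resist) 11.49 Frad -5.48 Fz 3.88 open 0.2 tilt [-0.004 -1.    -0.028]
5.4 [ 0.02 -0.02  0.18]
5.5 [0.25 0.   0.43]
5.6 [0.5  0.03 0.66]
5.7 [0.78 0.05 0.86]
5.8 [1.08 0.08 1.04]
```

>>> play_rows:
  plan:
    - [0.12,-0.01,0.28,0,0.1]
    - [0.28,0,0.46,0,0.1]
    - [0.48,0.02,0.64,0,0.1]
    - [0.62,0.03,0.75,0,0.1]

```text
time: 19.75
tool_pos: [0.5903, 0.0207, 0.1385]
tcp_rot: [[0.978, -0.016, 0.207], [-0.207, -0.031, 0.978], [-0.009, -0.999, -0.034]]
ft_force: [-8.0, -11.2, 7.4]
opening: 0.201
```

```bash
bash step.sh 5.5 5.6 5.7 5.8 5.9
```

```text
Ftan mean 11.62 all [12.7 10.9 10.9 12.  11.6]
t 19.95 th 5.526 r 33.5 z 0.1386 Ftan(resist) 11.59 Frad -5.24 Fz 6.63 open 0.2 tilt [-0.009 -0.999 -0.033]
5.5 [-0.12 -0.04 -0.  ]
5.6 [ 0.13 -0.02  0.23]
5.7 [0.41 0.   0.43]
5.8 [0.71 0.02 0.6 ]
5.9 [1.02 0.05 0.75]
```

>>> play_rows:
  plan:
    - [0.15,-0.01,0.24,0,0.1]
    - [0.34,0,0.38,0,0.1]
    - [0.56,0.01,0.52,0,0.1]
    - [0.8,0.03,0.65,0,0.1]

```text
time: 20.35
tool_pos: [0.5953, 0.0234, 0.138]
tcp_rot: [[0.978, -0.023, 0.207], [-0.207, -0.034, 0.978], [-0.016, -0.999, -0.038]]
ft_force: [-11.1, -7.4, 10.3]
opening: 0.204
```

```bash
bash step.sh 5.6 5.7 5.8 5.9 6.0
```

```text
Ftan mean 12.33 all [13.1 12.7 11.8 11.9 12.1]
t 20.55 th 5.702 r 33.6 z 0.138 Ftan(resist) 12.12 Frad -3.28 Fz 9.63 open 0.197 tilt [-0.015 -0.999 -0.038]
5.6 [-0.32 -0.06 -0.15]
5.7 [-0.05 -0.04  0.05]
5.8 [ 0.25 -0.02  0.23]
5.9 [ 0.56 -0.    0.37]
6.0 [0.89 0.02 0.49]
```

>>> play_rows:
  plan:
    - [0.15,-0.06,0.17,0,0.1]
    - [0.33,-0.05,0.27,0,0.1]
    - [0.5,-0.04,0.35,0,0.1]
    - [0.64,-0.03,0.4,0,0.1]

```text
time: 20.95
tool_pos: [0.5978, 0.0243, 0.1377]
tcp_rot: [[0.978, -0.032, 0.206], [-0.207, -0.037, 0.978], [-0.024, -0.999, -0.043]]
ft_force: [-12.1, -7.0, 9.8]
opening: 0.198
```

```bash
bash step.sh 5.7 5.8 5.9 6.0
```

```text
Ftan mean 12.9 all [13.7 12.4 12.3 12.9 13.2]
t 21.15 th 5.774 r 33.6 z 0.1377 Ftan(resist) 13.2 Frad -4.19 Fz 8.51 open 0.202 tilt [-0.023 -0.999 -0.042]
5.7 [-0.25 -0.06 -0.07]
5.8 [ 0.04 -0.04  0.1 ]
5.9 [ 0.36 -0.02  0.24]
6.0 [ 0.68 -0.    0.36]
```

>>> play_rows:
  plan:
    - [0.2,-0.05,0.17,0,0.1]
    - [0.4,-0.05,0.26,0,0.1]
    - [0.5,-0.05,0.3,0,0.1]
    - [0.5,-0.05,0.3,0,0.1]

```text
time: 21.55
tool_pos: [0.5986, 0.0246, 0.1377]
tcp_rot: [[0.978, -0.041, 0.206], [-0.207, -0.039, 0.977], [-0.032, -0.998, -0.047]]
ft_force: [-10.8, -7.2, 8.0]
opening: 0.197
```

```bash
bash step.sh 5.8 5.9
```

```text
Ftan mean 12.51 all [12.4 12.8 12.8 12.7 11.9]
t 21.75 th 5.795 r 33.7 z 0.1377 Ftan(resist) 11.9 Frad -3.32 Fz 7.26 open 0.202 tilt [-0.032 -0.998 -0.047]
5.8 [-0.02 -0.04  0.06]
5.9 [ 0.3  -0.03  0.21]
```

Both estimates (force about +4.7 N, angle about 0.95 rad past touch) give roughly 50-56 N. One more small nudge, then let go.

>>> play_rows:
  plan:
    - [0.2,-0.05,0.15,0,0.1]
    - [0.4,-0.05,0.24,0,0.1]
    - [0.58,-0.05,0.3,0,0.1]
    - [0.62,-0.05,0.32,0,0.1]

```text
time: 22.15
tool_pos: [0.6001, 0.025, 0.1375]
tcp_rot: [[0.977, -0.051, 0.206], [-0.208, -0.041, 0.977], [-0.041, -0.998, -0.051]]
ft_force: [-13.4, -6.9, 9.9]
opening: 0.197
```

```bash
bash step.sh 5.8 5.9
```

```text
Ftan mean 13.58 all [14.6 13.3 13.3 12.7 14. ]
t 22.35 th 5.842 r 33.7 z 0.1375 Ftan(resist) 13.99 Frad -3.75 Fz 9.23 open 0.195 tilt [-0.041 -0.998 -0.051]
5.8 [-0.16 -0.05 -0.01]
5.9 [ 0.15 -0.04  0.14]
```

Now +5.3 N stopped and +5.65 N moving, so about 57-60 N. Release and lift.

>>> play_rows:
  plan:
    - [0,0,0,0,0.1]
    - [0,0,0,0,0.25]
    - [0,0,0,0,0.4]
    - [0,0,0,0,0.5]
    - [0,0,0,0,0.5]

```text
time: 22.85
tool_pos: [0.6002, 0.0253, 0.1373]
tcp_rot: [[0.977, -0.05, 0.205], [-0.207, -0.041, 0.977], [-0.041, -0.998, -0.051]]
ft_force: [-0.6, 0.2, -0.2]
opening: 0.481
```

```bash
python3 to.py 0.5986 0.0250 0.27 1.363
python3 - <<'E'
from rig import imaging
import cv2
cv2.imwrite("pics/w11.png",imaging.grab_frame("wrist")["image"][:,:,::-1])
E
```

```text
t 22.85 pos [0.6002 0.0253 0.1373] yaw 1.3637 open 0.481 F [-0.61  0.17 -0.17] tilt [-0.0409 -0.9979 -0.0505]
delta [ -0.7  -13.23  -0.74] turn 0.001 q [-0.05  0.47  1.56 -0.05  1.16 -1.39]
```

View pics/w11.png

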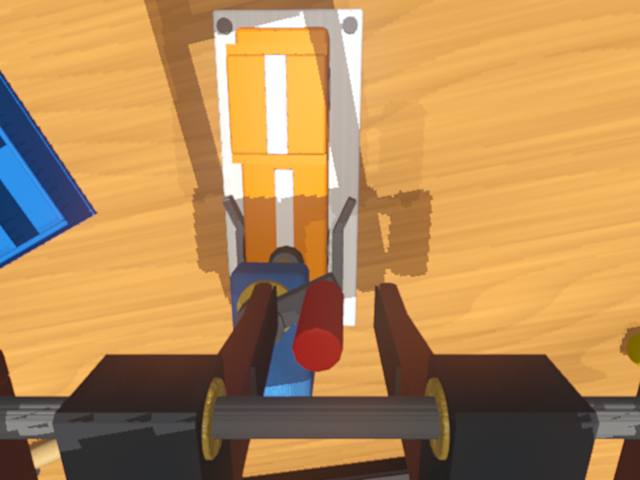

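The fingers are clear of the knob and the force is zero. Lifting straight up and backing off.

>>> play_rows:
  plan:
    - [-0.1,-2,-0.1,0,0.5]
    - [-0.25,-5,-0.27,0,0.5]
    - [-0.4,-8,-0.43,0,0.5]
    - [-0.55,-11,-0.6,0,0.5]
    - [-0.7,-13,-0.74,0,0.5]

```text
time: 23.4
tool_pos: [0.5992, 0.0251, 0.27]
tcp_rot: [[0.978, -0.048, 0.205], [-0.207, -0.041, 0.977], [-0.038, -0.998, -0.05]]
ft_force: [0.8, -0.5, 0.4]
opening: 0.5
```

>>> play_rows:
  plan:
    - [-4,-0.5,0,0,0.5]
    - [-8,-1,0,0,0.5]
    - [-12,-1,0,0,0.5]
    - [-15,-1,0,0,0.5]
    - [-15,-1,0,0,0.5]

```text
time: 23.9
tool_pos: [0.4492, 0.0575, 0.2859]
tcp_rot: [[0.978, -0.05, 0.204], [-0.206, -0.041, 0.978], [-0.04, -0.998, -0.05]]
ft_force: [0.7, -0.5, -0.4]
opening: 0.499
```

>>> play_rows:
  plan:
    - [0,0,0,0,0.5]
    - [0,0,0,0,0.5]
    - [0,0,0,0,0.5]

```text
time: 24.2
tool_pos: [0.4503, 0.0573, 0.2858]
tcp_rot: [[0.978, -0.049, 0.204], [-0.206, -0.041, 0.978], [-0.04, -0.998, -0.05]]
ft_force: [-0.2, 0.6, -0.4]
opening: 0.499
```

```bash
python3 to.py 0.5 0.0250 0.27 1.363
python3 - <<'E'
from rig import imaging
import cv2,pickle,numpy as np
from h import *
W={n:imaging.grab_frame(n) for n in("wrist","scene")}
pickle.dump(W,open("W12.pkl","wb"))
cv2.imwrite("pics/w12.png",W["wrist"]["image"][:,:,::-1]); cv2.imwrite("pics/s12.png",W["scene"]["image"][:,:,::-1])
E
```

```text
t 24.2 pos [0.4503 0.0573 0.2858] yaw 1.3648 open 0.499 F [-0.19  0.64 -0.38] tilt [-0.04   -0.998  -0.0498]
delta [ 5.59  1.47 -2.06] turn 0.002 q [ 0.01  0.12  1.68 -0.04  1.39 -1.35]
```

View pics/w12.png

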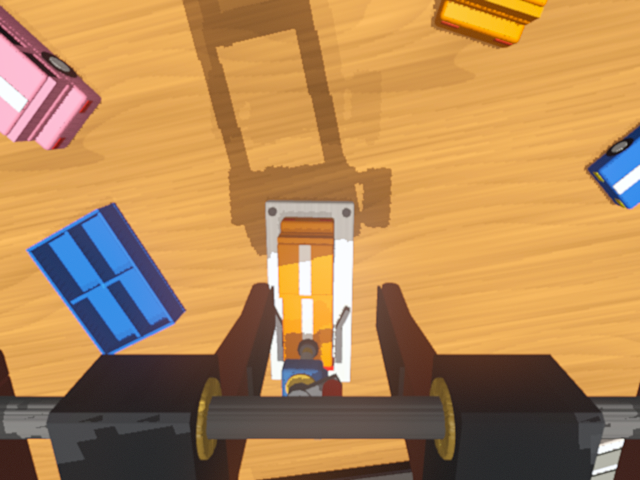

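View pics/s12.png

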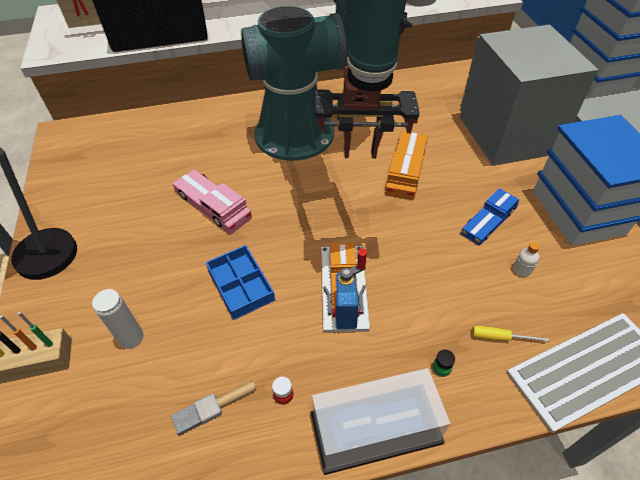

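Run:
```python
from h import *; import pickle
W=pickle.load(open("W12.pkl","rb"));w=W["wrist"]
cv2.imwrite("pics/w12c.png",cv2.resize(w["image"][190:400,240:380,::-1],None,fx=2.8,fy=2.8,interpolation=cv2.INTER_CUBIC))
```

```text
(no output)
```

View pics/w12c.png

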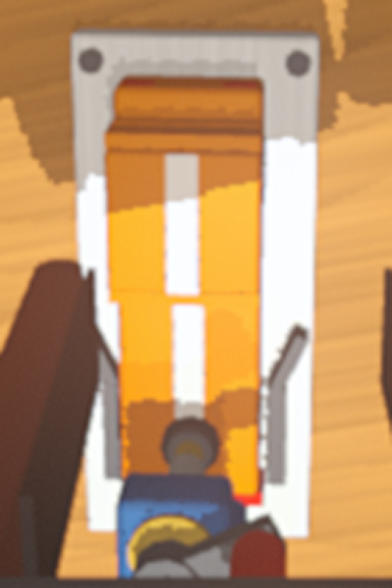

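Run:
```python
from h import *; import pickle
w=pickle.load(open("W12.pkl","rb"))["wrist"]; c=lambda u,v:(240+u/2.8-.3,190+v/2.8-.3)
P=lambda u,v,z:plane(w,*c(u,v),z)[:2]
NR,NL,FR,FL=P(72,32,.014),P(319,38,.014),P(90,530,.014),P(308,537,.014)
n=(NL+NR)/2;d=(FL+FR)/2-n;yaw=np.arctan2(d[1],d[0]);o=n+d/np.linalg.norm(d)*.16
print(o,yaw,np.linalg.norm(d),np.linalg.norm(NL-NR))
J=lambda q:(np.cos(yaw)*(q-o)[0]+np.sin(yaw)*(q-o)[1], -np.sin(yaw)*(q-o)[0]+np.cos(yaw)*(q-o)[1])
for nm,p,z in [("bonB",(187,304),.038),("bonMid",(189,412),.038),("roofF",(183,295),.06),("roofB",(181,153),.06),("railR in",(121,400),.026),("railL in",(272,400),.026)]: print(nm,np.round(J(P(*p,z)),4))
```

```text
[ 0.60838743 -0.00728691] -0.20878848410871798 0.220265766381795 0.0951737777795501
bonB [-0.0587 -0.0017]
bonMid [-0.0121 -0.0013]
roofF [-0.0722 -0.0009]
roofB [-0.1266 -0.0011]
railR in [-0.0099 -0.0304]
railL in [-0.0118  0.0315]
```

The car measures x about -60 mm, y about -1.3 mm, and its yaw is aligned. The stripe heights are consistent with it lying flat. Bystanders look unmoved and the arm is clear. Handing in.

```bash
python3 -c "
from rig import order; print(order.hand_in())"
```

```text
the job is handed in; nothing more can be done
None
```

The job is handed in. I put the smaller orange car body on the bed bonnet first, slid it between the rails against the red stop, and released it. I then wound the crank from about 2.7 to 5.84 rad and let go of the knob.

**Car position:** The last wrist view puts it at about x -59 to -60 mm and y -1 to -2 mm, aligned with the jig. The last push against the stop showed about 5 N.

**Clamp force:** The pad touched at about 4.8 to 4.9 rad. Resistance at the knob ended 5.3 N above free with the hand stopped and about 5.65 N above while moving, which suggests 57 to 60 N on the bonnet. The angle past touch suggests 55 to 62 N. Both are estimates, because the pad force is not measured directly. Partway through the winding, the two estimates differed by up to 10 N.

**Arm and bystanders:** The hand is clear of everything and reads zero force. The bystanders look unmoved in the last scene picture, judged by eye only. I did not check the crank's angle again after letting go.

**What did not go as planned:**
- The car dragged on the bed during the slide, with up to 18 N vertical and 14 N along the slide. I raised it about 1.5 mm and went on.
- The tool tilted about 0.05 rad while winding.

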